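# Load a tablet tube under the swing-out magnifier

## Task

Swing the magnifier out to its stop, clear of the V-trough. Take the orange-capped tube from the leaning rack and tip it foot first into the trough, without dropping it from a height, so that it lies along the fold with its foot right up against the blue end stop (nudge it down if it sticks), and then swing the magnifier back over it, fully home. Leave the other tubes in the rack, and do not knock over or shove the bottle, the jar and the carton.

Things in the scene. Friction and masses are not known exactly. Their poses are not given: they have to be found in the camera images.
- magnifier (a joint): swing of the magnifier arm about its upright post, rad: 0 = home, over and along the trough (stop); grows as the handle end swings to the left (robot's +y) out to its stop at 1.0. Some friction (about 1 N at the handle) holds it wherever it is left.
- magnifier_handle (a point): grip point on the magnifier's handle: a red upright round peg, 20 mm across and 50 mm tall, standing on top of the frame's free end; this point is on its axis 27 mm above the frame's top face (213 mm above the table, 23 mm below the peg's top). It travels on a circle of 263 mm radius about the hinge.
- magnifier_hinge (a point): point on the magnifier's upright hinge axis (the post beyond the trough's lower end), at the height of the handle's grip point
- trough: aluminium V-trough fixed on a stand; walls 42 mm wide at 90 degrees, 30 mm high over the fold. Origin on the fold, half-way along. x: along the fold, down the slope (20 degrees) away from the robot; y across; z square to the fold, up. Fold from x = -120 mm (open upper end, near the robot) to the blue end stop's face at +120 mm. A tube lies with its axis 21 mm over the fold; it may slide down by itself or stick part-way
- stand: white base plate, 330 x 120 mm, that carries trough and magnifier; origin on the table under the trough's middle, x away from the robot. The magnifier is a white rectangular frame with a clear lens, 94 mm wide, 18 mm thick, its underside 168 mm above the table, reaching 270 mm from the post (post at x = +165 mm); when home it hangs over the whole trough
- seat_mid (a point): where the centre of the tube is when it lies home in the trough, foot on the end stop (60 mm up from the stop face)
- seat_top (a point): where the middle of the tube's cap end is when it lies home (120 mm up from the stop face)
- orange_mid (a point): centre (half-way up, on its axis) of the white tablet tube with the orange cap and orange band: a rigid cylinder 120 mm long, 30 mm across, about 0.1 kg. z axis runs along the tube from its foot to its cap. The tube to load. It leans in one of the rack's cups (which one varies), 35 degrees from vertical, cap towards the robot, its lower 60 mm inside the cup
- orange_top (a point): middle of the cap end face of the orange-capped tube
- blue_mid (a point): centre (half-way up, on its axis) of the white tablet tube with the blue cap and blue band: a rigid cylinder 120 mm long, 30 mm across, about 0.1 kg. z axis runs along the tube from its foot to its cap. Bystander in another cup.
- green_mid (a point): centre (half-way up, on its axis) of the white tablet tube with the green cap and green band: a rigid cylinder 120 mm long, 30 mm across, about 0.1 kg. z axis runs along the tube from its foot to its cap. Bystander in another cup.
- rack: wooden rack; origin under the middle cup at table height, x away from the robot, y along the row. Square cups at y = -80, 0, +80 mm. A shelf 310 mm wide hangs over the tubes from x = -40 to +10 mm, 163 to 178 mm high, with flat cartons on it up to 200 mm: a gripper coming straight down on a tube hits it, so come in and pull out along the tube's axis
- pill_bottle_mid (a point): centre of a white screw-cap bottle, 64 mm across and 115 mm tall, standing on the table left of the trough; bystander. The magnifier passes above it.
- amber_jar: amber jar, 56 mm across, 100 mm tall, standing left of the trough, origin under its foot; bystander. The magnifier passes above it
- carton: white and blue medicine carton lying flat, 60 x 100 x 35 mm, origin under its centre; bystander
- tube_orange: the orange-capped tube itself, origin at the middle of its foot face, z axis towards the cap
Things that resemble listed ones, but are neither listed nor needed, are in the scene too. Leave any pink or yellow look-alike of the tube_orange alone.

How it is judged (in metres and radians):
On the way, in this order (a step that is already met when the one before it is completed fails the run):
1. the magnifier is swung out to its stop (past 0.85 rad of 1.0), the orange tube not yet in the trough (value of joint magnifier above 0.85 rad and distance between orange_mid and seat_mid above 0.12 m), for 0.1 s.
2. with the magnifier still out, the orange tube lies home in the trough, cap end up the slope (value of joint magnifier above 0.75 rad and distance between orange_mid and seat_mid below 0.008 m and distance between orange_top and seat_top below 0.01 m), for 0.2 s.
3. the magnifier is back home (value of joint magnifier below 0.06 rad), for 0.1 s.
At the end, for the whole second after the job is handed in: The orange tube rests in the trough, foot against the end stop and cap up the slope (centre within 8 mm and cap end within 10 mm of their seats), the magnifier is home (under 0.06 rad), the other two tubes are still in their cups (within 20 mm), and nothing is held or moving (distance between orange_mid and seat_mid below 0.008 m and distance between orange_top and seat_top below 0.01 m and value of joint magnifier below 0.06 rad and linear speed of tube_orange below 0.02 m/s and distance of each of blue_mid, green_mid from where it was at the start of the episode below 0.02 m); the robot touches nothing.
It fails at once if another tube is pulled out of its cup (moved more than 40 mm) (distance of any of blue_mid, green_mid from where it was at the start of the episode above 0.04 m).
It fails at once if the bottle, jar or carton is knocked over or shoved more than 30 mm (distance of any of pill_bottle_mid, amber_jar, carton from where it was at the start of the episode above 0.03 m).
It fails at once if the orange tube is dropped into the trough from a height (faster than 1 m/s near it) (linear speed of tube_orange above 1 m/s and distance between orange_mid and trough below 0.13 m).
It also fails if it takes over 72 s, if anything falls off the work surface, if the arm or the gripper's body presses on something with over 40 N, if the wrist force passes 120 N, or if a joint passes its speed limit or range.

## Robot

A 6-joint arm with a two-finger parallel gripper is mounted at the origin on the work surface. World frame = base frame: x ahead of the robot, y to its left, z up, the work surface at z = 0. Lengths are in mm, angles in degrees, forces in N, time in s.
With the tool pointing down it reaches from about 300 to 850 mm from the base axis. Payload 4.2 kg.
Tool frame: the origin (TCP) lies midway between the tips of the shut fingers; the grasp point (between the pads) lies 19 mm behind it; z points along the fingers, x is the direction in which the jaws open and shut, and the axes are right-handed (so a half turn about z gives the same grasp; the last joint's range is limited). The gripper opens to 91 mm and grips with 3 to 60 N. Pads are 32 mm wide; open, the fingers measure 118 mm over their backs; the gripper's body (76 mm by 178 mm) begins 60 mm behind the grasp point.
Start: joints at [72.078, 18.312, 89.639, -0, 72.044, -1.146], TCP at [165.967, 550.544, 213.976] pointing down, gripper open.
Joint ranges: [-177.97, 177.97], [-48.28, 115.42], [12.27, 149.76], [-77.06, 257.06], [2.81, 150.46], [-146.56, 146.56]. Speed limits (degrees/s): [147.25, 147.25, 180, 180, 180, 180].

## Interface

Orientations are given as [roll, pitch, yaw] about the fixed x, y, z axes, in that order (R = Rz(yaw) Ry(pitch) Rx(roll)).
In Python, from workcell import monitor, vision, job, models gives the robot as it stands.
- The arm moves only by the shell command python3 -m creep 'ROWS' [FORCE]. ROWS is text: rows parted by semicolons, each of 7 numbers parted by spaces: the shift along the world's x, y, z in cm, then the turn, a rotation vector about the world's x, y, z in rad, then the gripper's target within -1 to 1 (shut at 1, half-way at 0, fully open at -1). In form: tx ty tz ax ay az hand; .... A call has 1 to 12 rows; each row shifts and turns the pose as measured when the row begins; what a row does not reach is not made up. A row lasts 1/12 s, in which the tool goes at most 41.7 mm and 7.16 degrees, less where a joint would pass 70% of its speed; a pose out of reach is approached as far as the arm can. A call is refused whole if a number of a shift passes 4.17 or a number of a turn 0.125, either way. A call with a gripper value outside its range is refused whole. The fingers move at their own pace and stop on an object; FORCE is the grip in N (left out, the last holds). Time passes only in rows, so rows that do not move let the fingers close. It gives the time, the measured TCP pose, the force and the opening at its end, in the units of the state.
- monitor.state(): the state, without advancing time (a new reading comes with each control period).
- vision.grab_frame(name): name is "scene" or "top" or "wrist"; returns a dict with "img" (400x640x3 uint8, red, green, blue), "mtx" (3x3 intrinsics, pixels), "view" (4x4, takes a point from world to camera coordinates). Camera axes: x right, y down, z forward; pixel columns grow to the right and rows downward; lengths in mm; the calibration is good to about 2 mm. The wrist camera is an equidistant fisheye: a pixel r from the principal point sees the ray r / f radians off the axis. A picture is of the moment at which its call begins. There is no depth.
- job.job_done(): hands the job in, once; it reports no verdict.
Trained networks look in the newest picture that a camera, given by its name, has taken for a name from the list of things; names that differ only in an ending like _2 or _b are one class to them, and where a whole thing is asked for, a point or a joint stands for the part that bears it (a point fixed in the world has none). Each returns a list of dicts, best first, with "confidence" (0 to 1); they miss things now and then, are a little off and sometimes report something else, mostly with a low value. They report only what shows in the picture. A call takes as long as a camera call. They do not tell look-alikes from the thing itself.
- models.search_frame(camera, query): "rect" ([left, top, right, bottom] in pixels, round what is visible of it).
- models.mark_of(camera, query): "at" ([column, row] in pixels: a listed point, or the origin of a listed thing).
The state is a dict: "time_s": time; "qpos": joint angles; "qvel": joint speeds; "effort": joint torques, N m; "ee_pos": TCP position; "ee_rot": TCP orientation; "force": force on the tool from outside, world axes, zero at the start; "torque": the same for the moment, N m; "gripper_width": finger opening in mm.
Only numpy, scipy, OpenCV 4.12 (cv2) and the standard library are available. Lean on these libraries where they do the work, as an engineer would, in place of code of your own. Each camera call takes 0.05 s, during which the arm holds its last target.

## Working session

There is one attempt and no reset: what is moved stays moved. The work goes in short steps, Python scripts to look and compute and a shell command to move; the robot and the scene stay as the last step left them, time stands still between calls to the robot, and variables do not carry over. Pictures are saved under pics/ and viewed, and the job is handed in when it is done.

```bash
mkdir -p pics; ls; python3 - <<'E'
from workcell import monitor, vision, models
import cv2
print(monitor.state())
for n in ["scene","top","wrist"]:
    f=vision.grab_frame(n); cv2.imwrite(f"pics/{n}0.png",f["img"][:,:,::-1])
    print(n,f["mtx"].round(1).tolist(),f["view"].round(3).tolist())
    for q in ["magnifier_handle","magnifier_hinge","trough","stand","orange_mid","orange_top","blue_mid","green_mid","rack","pill_bottle_mid","amber_jar","carton","seat_mid","tube_orange"]:
        print(q,[([round(v) for v in d["at"]],round(d["confidence"],2)) for d in models.mark_of(n,q)][:3])
print(monitor.state()["time_s"])
E
```

```text
pics
{'time_s': 0.0, 'qpos': array([ 7.20788104e+01,  1.83517640e+01,  8.97044826e+01, -6.28341877e-04,
        7.20446766e+01, -1.14605132e+00]), 'qvel': array([ 0.00684766, -0.00682591,  0.03560573,  0.01798603,  0.1467941 ,
        0.09744836]), 'effort': array([-9.22303479e-04, -4.12457335e+01, -2.31975138e+01,  7.25967879e-02,
        4.58420464e-02, -1.27477792e-04]), 'ee_pos': array([165.80605132, 550.05870141, 213.13208848]), 'ee_rot': array([-1.79998579e+02,  1.00914927e-01,  7.32250572e+01]), 'force': array([ 0.50666069,  0.53283387, -0.08730713]), 'torque': array([-0.02677245,  0.0254839 ,  0.02318072]), 'gripper_width': 91.50038386620503}
scene [[463.9, 0.0, 316.5], [0.0, 463.9, 192.8], [0.0, 0.0, 1.0]] [[-0.048, 0.999, 0.017, 115.826], [0.708, 0.046, -0.705, -305.862], [-0.704, -0.022, -0.709, 1879.634], [0.0, 0.0, 0.0, 1.0]]
magnifier_handle [([390, 158], 0.81), ([293, 181], 0.4)]
magnifier_hinge [([354, 216], 0.68)]
trough [([356, 209], 0.9), ([290, 181], 0.66), ([359, 203], 0.26)]
stand [([353, 226], 0.93)]
orange_mid [([269, 269], 0.91), ([176, 203], 0.72), ([410, 26
[... 925 characters left out ...]
 0.36)]
rack [([396, 213], 0.86), ([376, 228], 0.61)]
pill_bottle_mid [([171, 242], 0.79)]
amber_jar [([163, 202], 0.89)]
carton [([354, 275], 0.83)]
seat_mid [([288, 182], 0.96)]
tube_orange [([494, 227], 0.81), ([353, 150], 0.66), ([250, 177], 0.61)]
wrist [[309.7, 0.0, 317.4], [0.0, 309.7, 196.0], [0.0, 0.0, 1.0]] [[0.289, 0.957, 0.001, -575.927], [0.923, -0.278, 0.265, -29.985], [0.254, -0.076, -0.964, 390.59], [0.0, 0.0, 0.0, 1.0]]
magnifier_handle []
magnifier_hinge []
trough []
stand []
orange_mid [([26, 383], 0.62)]
orange_top [([19, 369], 0.79)]
blue_mid []
green_mid []
rack []
pill_bottle_mid []
amber_jar []
carton [([61, 353], 0.6)]
seat_mid []
tube_orange [([27, 392], 0.52)]
2.25
```

View pics/scene0.png

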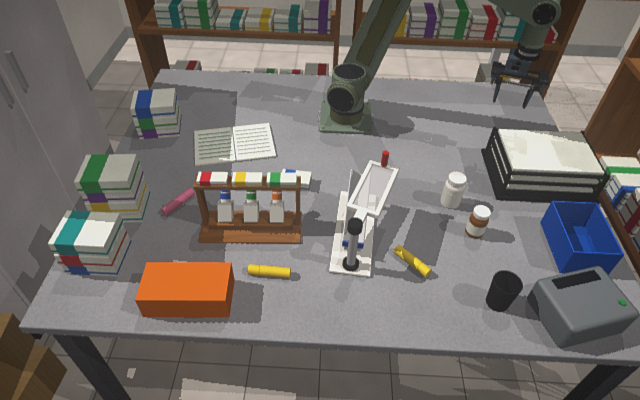

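View pics/top0.png

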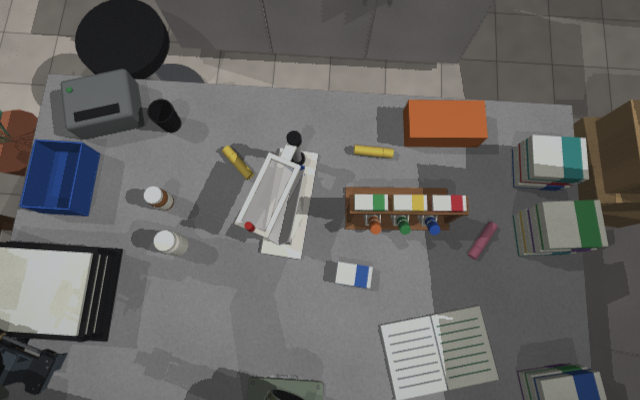

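Top view: the candidates for the orange tube are the orange cap in the rack (375,222), the yellow look-alikes at (237,162) and (373,152), and the pink one at (484,240). By the description, I choose the one in the rack. Next I'll check it in a close crop and measure.

```bash
cat > h.py <<'E'
import numpy as np, cv2
from workcell import monitor, vision, models
from scipy.spatial.transform import Rotation as Ro
def ray(f,p):
    K=f["mtx"];V=f["view"];R=V[:3,:3];t=V[:3,3]
    d=R.T@np.linalg.solve(K,[p[0],p[1],1]);return -R.T@t,d/np.linalg.norm(d)
def atz(f,p,z):
    c,d=ray(f,p);return c+d*(z-c[2])/d[2]
def tri(f1,p1,f2,p2):
    c1,d1=ray(f1,p1);c2,d2=ray(f2,p2)
    s=np.linalg.lstsq(np.c_[d1,-d2],c2-c1,rcond=None)[0]
    a=c1+d1*s[0];b=c2+d2*s[1];return (a+b)/2,np.linalg.norm(a-b)
def proj(f,P):
    q=f["view"][:3,:3]@np.asarray(P,float)+f["view"][:3,3];u=f["mtx"]@q;return u[:2]/u[2]
def projw(f,P):
    q=f["view"][:3,:3]@np.asarray(P,float)+f["view"][:3,3]
    r=np.linalg.norm(q[:2]);th=np.arctan2(r,q[2]);k=f["mtx"]
    return np.array([k[0,2],k[1,2]])+k[0,0]*th*q[:2]/r
def crop(f,x0,y0,x1,y1,s,name):
    cv2.imwrite("pics/"+name,cv2.resize(f["img"][y0:y1,x0:x1,::-1],None,fx=s,fy=s,interpolation=cv2.INTER_CUBIC))
E
python3 - <<'E'
from h import *
t=vision.grab_frame("top");s=vision.grab_frame("scene")
crop(t,330,180,490,290,5,"rackt.png");crop(s,180,150,320,250,5,"racks.png")
crop(t,225,120,335,265,4,"magt.png");crop(s,320,130,450,280,4,"mags.png")
for q,z in [("stand",0),("rack",0),("carton",0),("amber_jar",0),("pill_bottle_mid",57),("magnifier_handle",213),("magnifier_hinge",213)]:
    for n,f in (("top",t),("scene",s)):
        m=models.mark_of(n,q)[:2]
        for d in m: print(q,n,np.round(d["at"],1),round(d["confidence"],2),atz(f,d["at"],z).round(0))
E
```

```text
stand top [289.9 212.2] 0.78 [571.  28.   0.]
stand scene [352.2 223.8] 0.78 [570.  25.   0.]
rack top [398.  209.8] 0.57 [ 599. -298.    0.]
rack scene [253.4 223.8] 0.87 [ 589. -288.    0.]
rack scene [351.1 223.8] 0.66 [570.  22.   0.]
carton top [351.4 275.5] 0.95 [ 395. -167.    0.]
carton top [168.1 203.9] 0.45 [573. 398.   0.]
carton scene [293.3 181.2] 0.56 [ 387. -178.    0.]
amber_jar top [164.4 202.5] 0.75 [577. 409.   0.]
amber_jar scene [473.1 236.7] 0.71 [600. 402.   0.]
amber_jar scene [388.4 157.7] 0.47 [239. 160.   0.]
pill_bottle_mid top [173.9 244.7] 0.85 [446. 342.  57.]
pill_bottle_mid scene [452.1 190.9] 0.59 [458. 347.  57.]
pill_bottle_mid scene [354.5 215.3] 0.57 [585.  28.  57.]
magnifier_handle top [249.8 228. ] 0.7 [485. 105. 213.]
magnifier_handle scene [387.7 158.5] 0.59 [492. 116. 213.]
magnifier_hinge top [293.9 134.4] 0.65 [738.  15. 213.]
magnifier_hinge top [370.7 211.5] 0.6 [ 546. -192.  213.]
magnifier_hinge scene [355.3 214.8] 0.74 [724.  17. 213.]
```

View pics/rackt.png

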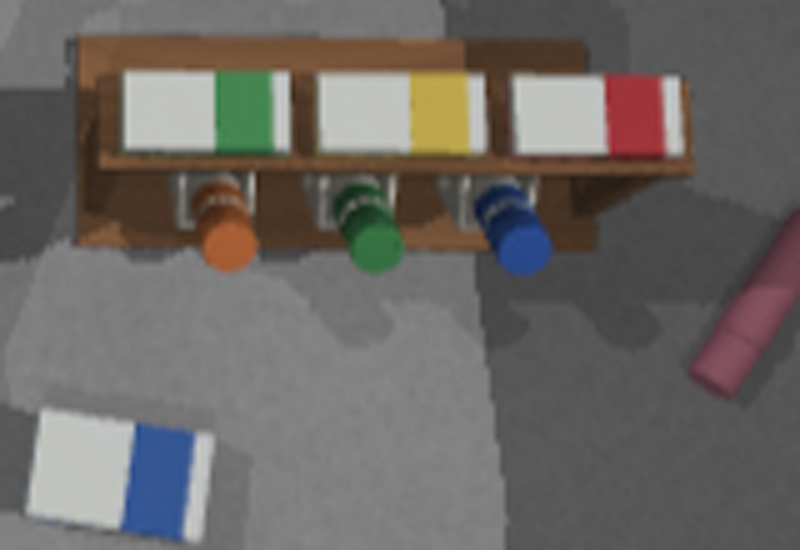

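View pics/racks.png

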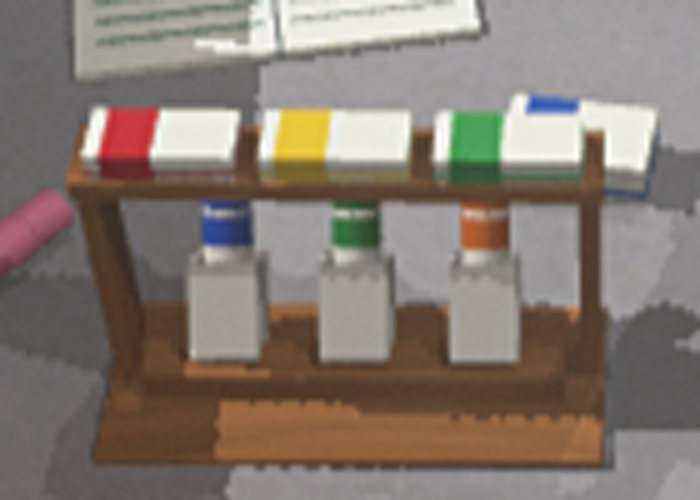

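View pics/magt.png

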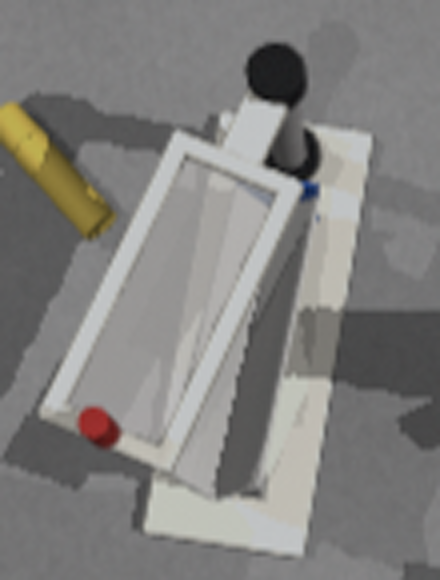

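View pics/mags.png

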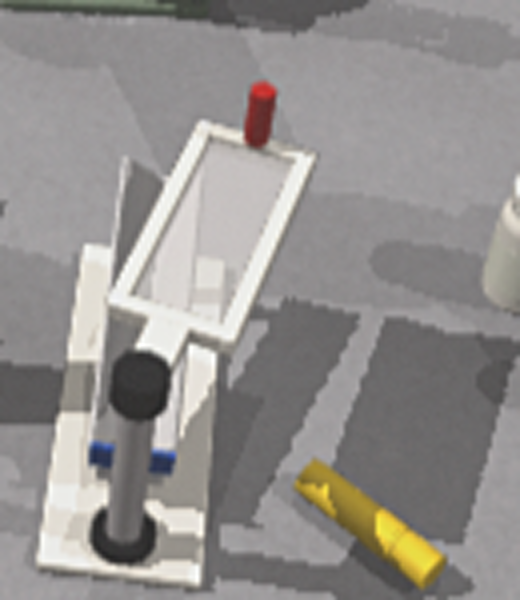

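```bash
cat > fit.py <<'E'
from h import *
from scipy.optimize import least_squares
t=vision.grab_frame("top");s=vision.grab_frame("scene")
F={'t':t,'s':s}
O=dict(t=(225,120,4),s=(320,130,4))
def px(k,u,v): a=O[k];return np.array([a[0]+u/a[2],a[1]+v/a[2]])
# corners local (x,y): order
obs=[('t',370,132,165+0,-60),('t',147,533,-165,60),('t',302,555,-165,-60),('s',38,568,1,-60),('s',205,583,1,60)]
def res(p):
    x,y,yaw,h,xf,xn=p;c,sn=np.cos(yaw),np.sin(yaw);r=[]
    for k,u,v,lx,ly in obs:
        lx=xn if lx==-165 else xf
        P=[x+c*lx-sn*ly,y+sn*lx+c*ly,h];r+=list(proj(F[k],P)-px(k,u,v))
    r+= [(h-8)/5.,(xf-xn-330)/2,(xf+xn-0)/30]
    return r
o=least_squares(res,[570,25,0,8,165,-165]);print("stand",o.x.round(3),np.round(o.fun,1))
red={}
for k,n in (('t',(235,215,260,245)),('s',(375,145,395,172))):
    im=F[k]["img"].astype(int);x0,y0,x1,y1=n;c=im[y0:y1,x0:x1]
    m=(c[...,0]>100)&(c[...,0]>2*c[...,1])&(c[...,0]>2*c[...,2])
    v,u=np.nonzero(m);print(k,u.min()+x0,u.max()+x0,v.min()+y0,v.max()+y0,m.sum(),u.mean()+x0,v.mean()+y0);red[k]=(u.mean()+x0,v.mean()+y0)
print(tri(t,red['t'],s,red['s']),atz(t,red['t'],230),atz(s,red['s'],211))
E
python3 fit.py
```

```text
stand [ 6.01978e+02  2.98400e+01 -7.50000e-02  6.53000e+00  1.64944e+02
 -1.64944e+02] [-0.4 -0.2 -0.8 -0.   0.9  0.1 -0.1 -0.5 -0.2  0.4 -0.3 -0.1  0. ]
t 245 252 222 229 49 248.22448979591837 225.44897959183675
s 382 388 151 165 58 384.36206896551727 156.48275862068965
(array([490.27398561, 107.13809154, 218.76427742]), np.float64(3.521477411927684)) [488.66547483 106.87559534 230.        ] [481.50760332 106.78814076 211.        ]
```

The rack crop shows the orange cap at top-image (376,229), clearly the tube standing in the left (+y) cup. The magnifier is already about 0.26 rad out, with its handle at about (488,107). I'm moving above the handle now.

```bash
python3 -m creep '2 -3 2 0 0 0 -1;2.4 -3.3 2.5 0 0 0 -1;2.4 -3.3 0 0 0 0 -1;2.4 -3.3 0 0 0 0 -1;2.4 -3.3 0 0 0 0 -1;2.4 -3.3 0 0 0 0 -1;2.4 -3.3 0 0 0 0 -1;2.4 -3.3 0 0 0 0 -1;2.4 -3.3 0 0 0 0 -1;2.4 -3.3 0 0 0 0 -1;2.4 -3.3 0 0 0 0 -1;2.4 -3.3 0 0 0 0 -1' 10
```

```text
time_s: 4.15
ee_pos: [449.8, 152.4, 260.5]
ee_rot: [179.8, -0.4, 74.1]
force: [1.1, 0.3, 0.0]
gripper_width: 90.7
```

```bash
python3 - <<'E'
from h import *
f=vision.grab_frame("wrist");cv2.imwrite("pics/w1.png",f["img"][:,:,::-1])
t=vision.grab_frame("top");crop(t,200,120,360,270,5,"t1.png")
s=monitor.state();print(s["ee_pos"],s["ee_rot"])
for P in [(488,107,236),(488,107,213),(735,20,213)]: print(projw(f,P))
print([d for d in models.mark_of("wrist","magnifier_handle")][:2])
E
```

```text
[451.91578737 149.86872866 260.21189008] [179.67577516  -0.29216609  73.68289364]
[271.35351895 287.11629506]
[274.8970627  272.02618419]
[278.54490673 437.94071754]
[{'at': [276.0, 274.8], 'confidence': 0.76}]
```

View pics/w1.png

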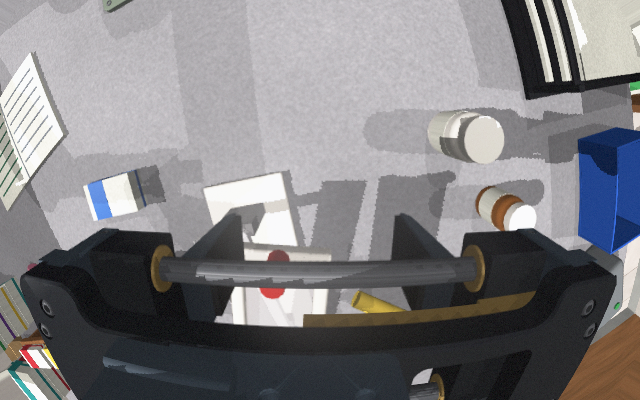

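The wrist picture shows the red peg at (275,262–290), and the network's mark at (276,275) agrees with (488,107). Next I centre over it, descend and close.

```bash
python3 -m creep '1.8 -2.2 0 0 0 0 -1;1.8 -2.1 0 0 0 0 -1;0 0 0 0 0 0 -1;0 0 0 0 0 0 -1' 10; python3 - <<'E'
from h import *
f=vision.grab_frame("wrist");crop(f,180,180,460,330,2.8,"w2.png")
s=monitor.state();print(s["ee_pos"],s["ee_rot"])
E
```

```text
time_s: 4.63
ee_pos: [485.1, 111.4, 260.1]
ee_rot: [180.0, -0.5, 74.0]
force: [-0.2, 0.2, 0.2]
gripper_width: 91.0
[485.15453258 111.55792901 260.15666918] [179.93720889  -0.50130534  74.00365327]
```

View pics/w2.png

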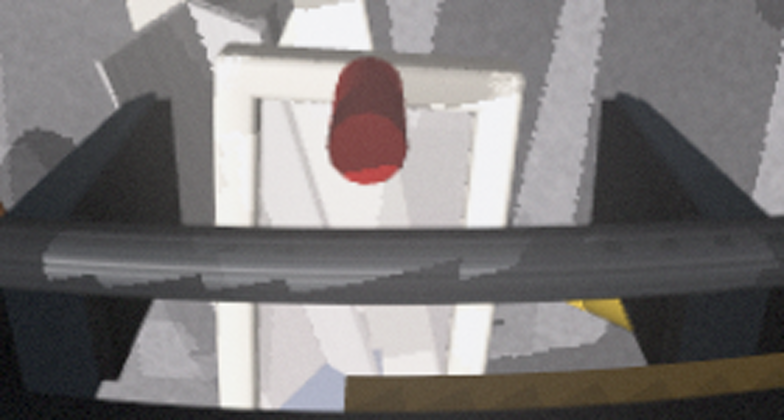

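Peg in crop at (367,120), between the fingers. Descend and close.

```bash
python3 -m creep '0.3 -0.3 -2.5 0 0 0 -1;0 0 -2.5 0 0 0 -1;0 0 -0.8 0 0 0 -1;0 0 0 0 0 0 0.8;0 0 0 0 0 0 0.8;0 0 0 0 0 0 0.8;0 0 0 0 0 0 0.8;0 0 0 0 0 0 0.8' 10; python3 - <<'E'
from h import *
f=vision.grab_frame("wrist");crop(f,180,180,460,330,2.8,"w3.png")
s=monitor.state();print(s["ee_pos"],s["ee_rot"],s["gripper_width"])
E
```

```text
time_s: 5.35
ee_pos: [485.8, 117.0, 205.5]
ee_rot: [179.6, -0.8, 74.6]
force: [-0.5, 0.1, -0.2]
gripper_width: 60.7
[485.94651275 116.91442082 205.60863981] [179.61049758  -0.85300712  74.61820018] 56.61888330299515
```

View pics/w3.png

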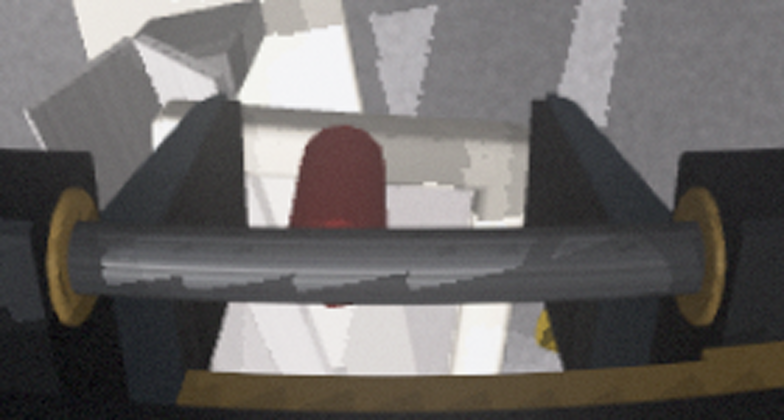

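```bash
python3 -m creep '0.1 -0.8 0 0 0 0 0.8;0 0 0 0 0 0 0.8;0 0 0 0 0 0 0.8;0 0 0 0 0 0 0.8;0 0 0 0 0 0 0.8;0 0 0 0 0 0 0.8;0 0 0 0 0 0 0.8;0 0 0 0 0 0 0.8;0 0 0 0 0 0 0.8' 10
```

```text
time_s: 6.15
ee_pos: [488.1, 107.4, 207.4]
ee_rot: [179.4, -0.9, 74.6]
force: [0.0, 0.2, 1.4]
gripper_width: 19.7
```

```bash
python3 -m creep '0.8 1.95 0 0 0 -0.08 0.8;0.95 1.9 0 0 0 -0.08 0.8;1.05 1.8 0 0 0 -0.08 0.8;1.2 1.7 0 0 0 -0.08 0.8;1.35 1.6 0 0 0 -0.08 0.8;1.5 1.5 0 0 0 -0.08 0.8' 10
```

```text
time_s: 6.65
ee_pos: [555.9, 210.0, 207.4]
ee_rot: [179.3, -0.4, 45.8]
force: [1.3, -2.0, 2.3]
gripper_width: 19.8
```

```bash
python3 -m creep '1.6 1.4 0 0 0 -0.08 0.8;1.7 1.3 0 0 0 -0.08 0.8;1.7 1.0 0 0 0 -0.06 0.8;0.4 0.2 0 0 0 0 0.8;0 0 0 0 0 0 0.8' 10
```

```text
time_s: 7.07
ee_pos: [614.2, 251.3, 207.2]
ee_rot: [179.0, -0.2, 32.6]
force: [-2.1, -1.5, 4.5]
gripper_width: 19.8
```

Joint is at about 1.0. Release, rise and check.

```bash
python3 -m creep '0 0 0 0 0 0 0;0 0 0 0 0 0 0;0 0 0 0 0 0 0;0 0 0 0 0 0 0;0 0 2.5 0 0 0 0;0 0 3 0 0 0 0;0 0 3 0 0 0 0;-1 -3 2 0 0 0 -1;-1 -4 0 0 0 0 -1;-1 -4 0 0 0 0 -1' 10; python3 - <<'E'
from h import *
t=vision.grab_frame("top");crop(t,140,100,340,270,4,"t2.png")
s=vision.grab_frame("scene");crop(s,310,130,490,280,4,"s2.png")
E
```

```text
time_s: 7.9
ee_pos: [576.9, 141.7, 311.3]
ee_rot: [179.3, 0.2, 33.5]
force: [0.5, -0.3, -1.0]
gripper_width: 62.1
```

View pics/t2.png

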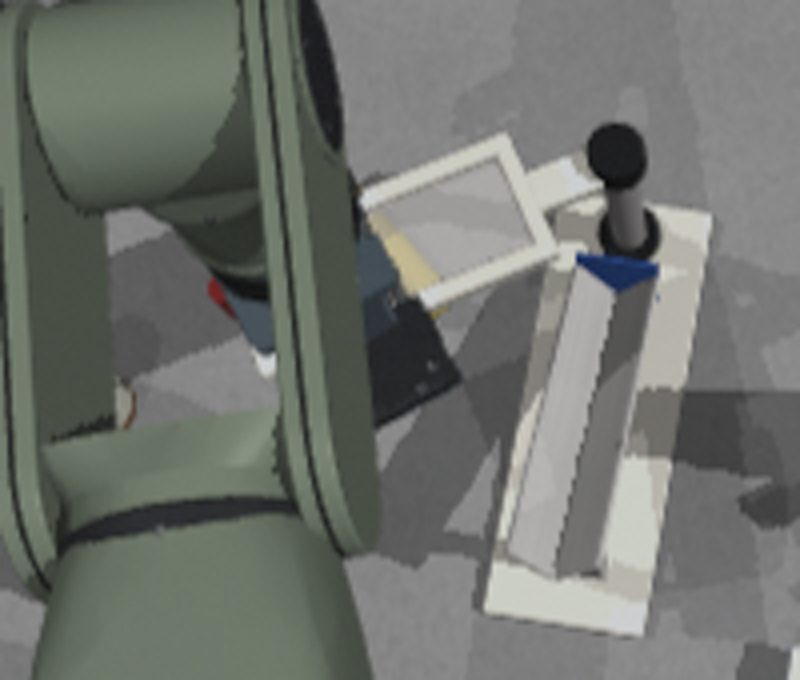

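View pics/s2.png

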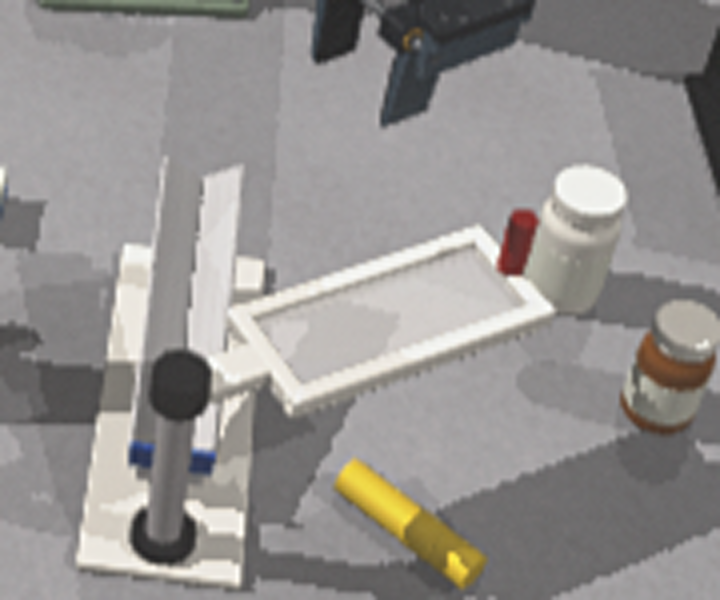

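The magnifier is at its stop, with the handle beside the bottle at scene crop (517,240). The trough is fully visible: fold from top crop (558,577) to (612,288). Fitting the trough pose next.

```bash
cat > fitt.py <<'E'
from h import *
from scipy.optimize import least_squares
t=vision.grab_frame("top");s=vision.grab_frame("scene")
w=29.7
obs=[(t,(279.5,244.25),(-120,0,0)),(t,(293,172),(120,0,0)),(t,(267.5,238.25),(-120,w,w)),
(s,(370.75,171.5),(-120,w,w)),(s,(352,169.5),(-120,-w,w)),(t,(291,243.75),(-120,-w,w))]
def res(p):
    x,y,z,yaw=p;R=Ro.from_euler('ZY',[yaw,np.deg2rad(20)]).as_matrix()
    return np.concatenate([proj(f,np.array([x,y,z])+R@np.array(l))-u for f,u,l in obs])
o=least_squares(res,[571,30,80,-.075],x_scale=[1,1,1,.01]);print(o.x.round(3),o.fun.round(1))
E
python3 fitt.py; python3 - <<'E'
from h import *
for q in ["seat_mid","seat_top","trough","stand","magnifier_handle"]:
  for n in ["top","scene"]:
    print(q,n,[(np.round(d["at"],1),round(d["confidence"],2)) for d in models.mark_of(n,q)[:2]])
E
```

```text
[ 5.71229e+02  3.27690e+01  7.03250e+01 -7.20000e-02] [-0.7  0.6  0.1  1.6 -0.2  0.1 -1.2 -0.3 -1.5 -0.  -1.5 -2.4]
seat_mid top [(array([290.3, 185.2]), 0.89), (array([286., 200.]), 0.27)]
seat_mid scene [(array([353.4, 224.1]), 0.92), (array([273.4, 197. ]), 0.45)]
seat_top top [(array([285.8, 200.1]), 0.68)]
seat_top scene [(array([358.1, 206.5]), 0.76)]
trough top [(array([285.1, 205.9]), 0.61)]
trough scene [(array([353. , 205.9]), 0.62)]
stand top [(array([291. , 210.4]), 0.77), (array([293.4, 133.8]), 0.62)]
stand scene [(array([354.6, 223.4]), 0.73), (array([274.5, 200.9]), 0.65)]
magnifier_handle top [(array([196.1, 174.2]), 0.77)]
magnifier_handle scene [(array([439.5, 188.1]), 0.71)]
```

```bash
python3 - <<'E'
from h import *
exec(open('fitt.py').read().replace("o=least","#o=least"))
obs+=[(t,(290.3,185.2),(60,0,21)),(s,(353.4,224.1),(60,0,21)),(t,(285.8,200.1),(0,0,21)),(s,(358.1,206.5),(0,0,21)),(t,(285.1,205.9),(0,0,0)),(s,(353,205.9),(0,0,0))]
o=least_squares(res,[571,30,80,-.075],x_scale=[1,1,1,.01],loss='soft_l1');print(o.x.round(3),o.fun.round(1))
print(tri(t,(290.3,185.2),s,(353.4,224.1)),tri(t,(285.8,200.1),s,(358.1,206.5)))
R=Ro.from_euler('ZY',[-.073,np.deg2rad(20)]).as_matrix()
for l in [(60,0,21),(0,0,21),(120,0,0),(-120,0,0)]: print(np.array([571,32,73])+R@np.array(l))
# tubes: caps
for n,f,b in (("t",t,(365,205,445,240)),("s",s,(215,180,290,205))):
    im=f["img"].astype(int);x0,y0,x1,y1=b;c=im[y0:y1,x0:x1];r,g,bl=c[...,0],c[...,1],c[...,2]
    for nm,m in (("o",(r>110)&(r>1.5*g)&(r>2*bl)),("g",(g>60)&(g>1.6*r)),("b",(bl>90)&(bl>1.8*r))):
        v,u=np.nonzero(m);print(n,nm,m.sum(),u.min()+x0,u.max()+x0,v.min()+y0,v.max()+y0,u.mean()+x0,v.mean()+y0)
crop(t,340,195,480,250,5.7,"rt.png");crop(s,205,165,315,245,7,"rs.png")
for q in ["orange_mid","orange_top","blue_mid","green_mid","rack"]:
  for n in ["top","scene"]:
    print(q,n,[(np.round(d["at"],1),round(d["confidence"],2)) for d in models.mark_of(n,q)[:4]])
E
```

```text
[ 5.72956e+02  3.23050e+01  7.42360e+01 -7.30000e-02] [-0.7 -0.2  0.3  0.7 -0.2 -0.8 -1.2 -0.8 -1.5 -0.6 -1.4 -3.2 -0.4 -0.1
  1.6  0.4  0.5  2.4 -1.4 -0.4  1.4  0.5  3.3  2.9]
(array([635.7870197 ,  24.58535991,  74.5231936 ]), np.float64(3.415388731111106)) (array([586.02675017,  34.49661414,  98.54992837]), np.float64(2.3363134282657447))
[634.39468923  27.36394959  72.21233644]
[578.16329394  31.47614868  92.73354504]
[683.46279058  23.77560182  31.9575828 ]
[458.53720942  40.22439818 114.0424172 ]
t o 96 371 380 217 233 375.6666666666667 227.35416666666666
t g 241 373 439 205 233 406.253112033195 222.57261410788382
t b 102 430 439 217 234 434.45098039215685 228.13725490196077
s o 59 272 280 190 199 275.54237288135596 195.22033898305085
s g 71 221 279 180 198 262.28169014084506 188.3661971830986
s b 45 221 228 190 198 224.3111111111111 195.4
orange_mid top [(array([370.3, 152.6]), 0.6), (array([483.1, 239.6]), 0.58), (array([374.7, 216. ]), 0.48)]
orange_mid scene [(array([269.5, 268.6]), 0.92), (array([410.5, 256.1]), 0.8), (array([175.6, 199.9]), 0.73), (array([273.8, 197.6]), 0.6)]
orange_top top [(array([470.6, 255.2]), 0.93), (array([388.6, 156.6]), 0.55), (array([374.1, 228.9]), 0.52)]
orange_top scene [(array([250. , 267.9]), 0.97), (array([190.1, 190.4]), 0.78), (array([429.9, 271.6]), 0.73), (array([276.9, 179.8]), 0.59)]
blue_mid top [(array([354.1, 274.1]), 0.63), (array([428.1, 219.3]), 0.62)]
blue_mid scene [(array([227.3, 197.4]), 0.65)]
green_mid top [(array([398.9, 217.9]), 0.68), (array([199.4, 173.5]), 0.16)]
green_mid scene [(array([251.2, 199.1]), 0.46)]
rack top [(array([393.4, 213.9]), 0.81), (array([434.5, 220.4]), 0.26)]
rack scene [(array([250.6, 227.7]), 0.56), (array([439. , 191.3]), 0.56)]
```

View pics/rt.png

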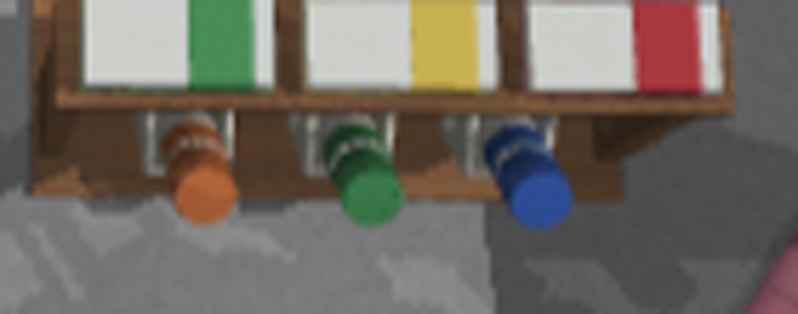

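View pics/rs.png

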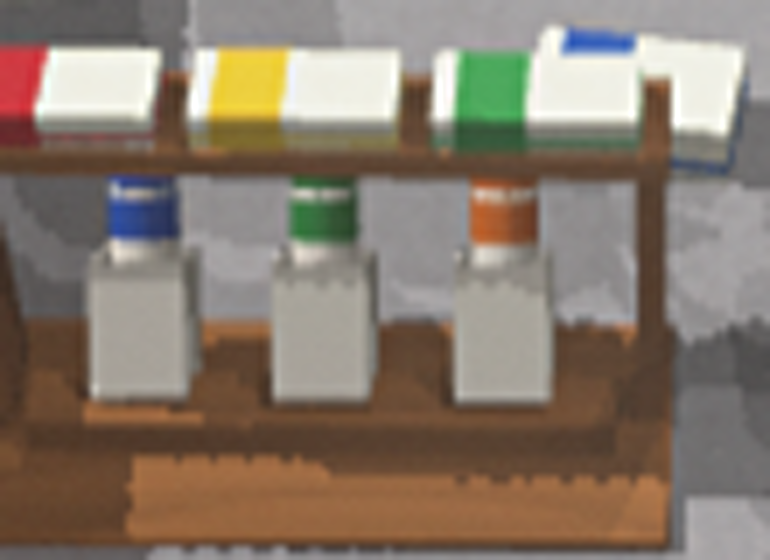

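```bash
cat > fitr.py <<'E'
from h import *
from scipy.optimize import least_squares
t=vision.grab_frame("top");s=vision.grab_frame("scene")
T=lambda u,v:(340+u/5.7,195+v/5.7)
S=lambda u,v:(205+u/7,165+v/7)
th=np.deg2rad(35);ax=np.array([-np.sin(th),0,np.cos(th)]);n=np.array([np.cos(th),0,np.sin(th)])
def res(p,full=False):
    x,y,yaw,xc,zc,a,b=p
    R=Ro.from_euler('z',yaw).as_matrix();W=lambda l:np.array([x,y,0])+R@np.array(l,float)
    r=[]
    for yy,dt,lt,ls,bs in ((80,(205,191),(188,145),(505,185),(505,244)),(0,(372,191),(352,148),(324,191),(324,240)),(-80,(540,193),(515,150),(145,187),(143,241))):
        c=np.array([xc,yy,zc])
        r+=[*(proj(t,W(c))-T(*dt)),*(proj(t,W(c-a*ax+15*n))-T(*lt)),*(proj(s,W(c-a*ax+15*n))-S(*ls)),*(proj(s,W(c-b*ax+15*n))-S(*bs))]
    r+=[*(proj(t,W((-40,155,178)))-T(57,91)),*(proj(t,W((-40,-155,178)))-T(734,97))]
    r+=[(proj(s,W((10,80,163)))-S(505,178))[1],(proj(s,W((10,-80,163)))-S(145,172))[1]]
    return np.array(r)
o=least_squares(res,[590,-290,.05,-60,120,20,40],x_scale=[1,1,.01,1,1,1,1],loss='soft_l1')
print(o.x.round(3));print(res(o.x).round(1))
x,y,yaw,xc,zc,a,b=o.x
R=Ro.from_euler('z',yaw).as_matrix();c=np.array([x,y,0])+R@np.array([xc,80,zc]);print("top",c,"axis",R@ax,"mid",c-60*(R@ax))
print(tri(t,(374.7,216.),s,(273.8,197.6)),tri(t,(374.1,228.9),s,(276.9,179.8)))
E
python3 fitr.py
```

```text
[ 5.97025e+02 -2.91017e+02  5.60000e-02 -7.39010e+01  1.10718e+02
  2.16230e+01  4.56910e+01]
[-1.6  0.3  0.8 -0.  -0.2  0.6 -0.2 -0.2 -1.6  0.5  1.  -0.3 -0.4 -0.4
 -0.3  0.2 -1.7  0.3  1.3 -0.5 -0.9 -0.  -0.4 -0.  -1.6  0.8 -0.6  0.5
  1.1  1.6]
top [ 518.7243102  -215.31699398  110.71774152] axis [-0.57266145 -0.03238506  0.81915204] mid [ 553.0839972  -213.37389057   61.56861886]
(array([ 558.09166651, -219.86621518,   91.18266096]), np.float64(4.9759598536385035)) (array([ 515.90589791, -214.18083393,  127.13016819]), np.float64(3.1986676470144544))
```

```bash
python3 -c "
from h import *
s=monitor.state();print(s['qpos'].round(2),s['ee_pos'],s['ee_rot'])"
python3 -m creep '-2.5 -3 0 0 0 0.117 -0.3;-2.5 -3 0 0 0 0.117 -0.3;-2 -3.2 0 0 0 0.117 -0.3;-1.5 -3.6 0 0 0 0.117 -0.3;-1.5 -3.6 0 0 0 0.117 -0.3;-1 -3.6 0 0 0 0.117 -0.3;-1 -3.6 0 0 0 0.117 -0.3;-1 -3.6 0 0 0 0.117 -0.3;-0.5 -3.6 0 0 0 0.117 -0.3;0 -3.6 0 0 -0.1 0 -0.3;0 -2 0 0 -0.12 0 -0.3;0 0 0 0 -0.12 0 -0.3'
python3 -c "
from h import *
s=monitor.state();print(s['qpos'].round(2),s['ee_pos'],s['ee_rot'])"
```

```text
[ 13.14  17.83  76.63  -0.75  85.61 -20.15] [577.3227489  142.11115952 310.49024701] [179.32542509   0.32875902  33.35168848]
time_s: 10.3
ee_pos: [447.9, -212.9, 310.1]
ee_rot: [159.1, 1.8, 92.6]
force: [0.6, -0.1, 0.1]
gripper_width: 58.8
[ -34.14   -1.46  103.04   12.52   61.02 -131.45] [ 447.87634435 -212.88871856  310.11987106] [159.11035624   1.79894006  92.5760311 ]
```

```bash
cat > kin.py <<'E'
from h import *
from scipy.optimize import least_squares
D=[([72.0788,18.35176,89.70448,0,72.04468,-1.146],[165.806,550.0587,213.132],[-180,.1009,73.225]),
([13.14,17.83,76.63,-.75,85.61,-20.15],[577.32,142.11,310.49],[179.325,.3288,33.35]),
([-34.14,-1.46,103.04,12.52,61.02,-131.45],[447.876,-212.889,310.12],[159.11,1.799,92.576])]
E_=lambda a,d:Ro.from_euler(a,d,degrees=True)
def fk(q,p):
    d1,a1,a2,a3,b3,L=p
    A=E_('z',q[0]);P=A.apply([a1,0,d1]);A=A*E_('y',q[1]);P=P+A.apply([0,0,a2]);A=A*E_('y',q[2]);P=P+A.apply([b3,0,a3])
    A=A*E_('z',q[3])*E_('y',q[4]);P=P+A.apply([0,0,L]);A=A*E_('z',q[5]+180);return P,A
def fit(D):
    return least_squares(lambda p:np.concatenate([fk(q,p)[0]-x for q,x,_ in D]),[350,0,400,400,0,250])
PAR=fit(D).x
if __name__=="__main__":
    o=fit(D);print(o.x.round(1),o.fun.round(1))
    for q,x,e in D: print(fk(q,o.x)[1].as_euler('xyz',degrees=True),e)
LO=np.array([-177.97,-48.28,12.27,-77.06,2.81,-146.56]);HI=np.array([177.97,115.42,149.76,257.06,150.46,146.56])
def ik(pos,R,q0):
    f=lambda q:np.concatenate([(fk(q,PAR)[0]-pos)/10,(R.inv()*fk(q,PAR)[1]).as_rotvec()*20])
    return least_squares(f,np.clip(q0,LO+.1,HI-.1),bounds=(LO,HI))
def toolR(z,x):
    z=np.array(z,float)/np.linalg.norm(z);x=np.array(x,float);x-=x@z*z;x/=np.linalg.norm(x);return Ro.from_matrix(np.c_[x,np.cross(z,x),z])
E
python3 kin.py
```

```text
[149.2 -12.5 631.4 417.4  27.1 381.8] [ 10.8  -3.9  -1.7   2.6 -11.8  -1.6  -1.1  -2.5   3.3]
[-1.79997982e+02  1.00899814e-01  7.32248018e+01] [-180, 0.1009, 73.225]
[179.3222726    0.32363856  33.34595226] [179.325, 0.3288, 33.35]
[159.11849646   1.7940242   92.5739616 ] [159.11, 1.799, 92.576]
```

```bash
sed -i 's/d1,a1,a2,a3,b3,L=p/d1,a2,a3,b3,L,c=p;a1=0/; s/\[a1,0,d1\]/[a1,c,d1]/; s/\[350,0,400,400,0,250\]/[350,400,400,0,250,10]/' kin.py; python3 kin.py
```

```text
[140.2 591.8 416.9  24.9 335.8  11.5] [-0.  0.  0.  0. -0.  0.  0.  0. -0.]
[-1.79997982e+02  1.00899814e-01  7.32248018e+01] [-180, 0.1009, 73.225]
[179.3222726    0.32363856  33.34595226] [179.325, 0.3288, 33.35]
[159.11849646   1.7940242   92.5739616 ] [159.11, 1.799, 92.576]
```

```bash
cat > plan.py <<'E'
from kin import *
def best(pos,R):
    b=None
    for q0 in ([-20,0,100,0,60,-90],[-20,0,100,0,60,90],[-20,-30,130,0,60,90],[0,-30,130,0,30,-90],[0,-40,140,90,30,0],[0,-40,140,-60,30,0],[-40,20,110,30,60,0]):
        o=ik(pos,R,q0)
        if b is None or o.cost<b.cost: b=o
    return b
ax=np.array([-.5727,-.0324,.8192])
cap=np.array([517,-215,119.])
yr=np.array([-.056,.998,0])
for sg in (1,-1):
  for d in (90,-36,150):
    o=best(cap+d*ax,toolR(-ax,sg*yr));print("rack",sg,d,round(o.cost,3),o.x.round(0))
Rt=E_('z',np.rad2deg(-.073))*E_('y',20)
tr=np.array([571,32,73.])
for sg in (1,-1):
  for xg in (-143,-100):
   for be in (35,45,50,55,60,65,70):
    zt=E_('z',np.rad2deg(-.073)).apply([np.sin(np.deg2rad(be)),0,-np.cos(np.deg2rad(be))])
    g=tr+Rt.apply([xg,0,21]);o=best(g+19*zt,toolR(zt,sg*np.array([.073,.997,0])));print("trough",sg,xg,be,round(o.cost,3),o.x.round(0))
E
python3 plan.py
```

```text
rack 1 90 2.59 [ -36.    2.  120.   29.   34. -147.]
rack 1 -36 1.68 [-35.  17. 129.  91.  22. 147.]
rack 1 150 2.231 [ -40.   -3.  118.   27.   43. -147.]
rack -1 90 0.0 [-42.   3. 123.  43.  36.  13.]
rack -1 -36 0.0 [-35.  17. 125.  66.  23.  -7.]
rack -1 150 0.0 [-46.  -3. 120.  38.  45.  17.]
trough 1 -143 35 0.0 [  9.   1. 138. -49.  10. -31.]
trough 1 -143 45 0.0 [ 12.   3. 145. 225.  16.  58.]
trough 1 -143 50 0.0 [ 13.   5. 149. 212.  26.  72.]
trough 1 -143 55 0.625 [ 15.   6. 150. 213.  30.  73.]
trough 1 -143 60 3.045 [ 17.   6. 150. 217.  33.  71.]
trough 1 -143 65 7.209 [ 20.   8. 150. 221.  38.  70.]
trough 1 -143 70 12.968 [ 24.   9. 150. 226.  43.  70.]
trough 1 -100 35 0.0 [  8.   7. 135. -59.   8. -22.]
trough 1 -100 45 0.0 [  9.   8. 142. 213.  17.  67.]
trough 1 -100 50 0.0 [ 10.  10. 146. 204.  28.  78.]
trough 1 -100 55 0.005 [ 11.  13. 150. 201.  39.  83.]
trough 1 -100 60 1.028 [ 13.  14. 150. 204.  42.  82.]
trough 1 -100 65 3.779 [ 16.  15. 150. 207.  45.  81.]
trough 1 -100 70 8.108 [ 19.  17. 150. 212.  50.  80.]
trough -1 -143 35 0.004 [  9.   1. 138. -46.  10. 147.]
trough -1 -143 45 0.0 [  12.    3.  145.  225.   16. -122.]
trough -1 -143 50 0.0 [  13.    5.  149.  212.   26. -108.]
trough -1 -143 55 0.625 [  15.    6.  150.  213.   30. -107.]
trough -1 -143 60 3.045 [  17.    6.  150.  217.   33. -109.]
trough -1 -143 65 7.209 [  20.    8.  150.  221.   38. -110.]
trough -1 -143 70 12.968 [  24.    9.  150.  226.   43. -110.]
trough -1 -100 35 0.042 [  7.   6. 134. -48.   8. 147.]
trough -1 -100 45 0.0 [   9.    8.  142.  213.   17. -113.]
trough -1 -100 50 0.0 [  10.   10.  146.  204.   28. -102.]
trough -1 -100 55 0.005 [ 11.  13. 150. 201.  39. -97.]
trough -1 -100 60 1.028 [ 13.  14. 150. 204.  42. -98.]
trough -1 -100 65 3.779 [ 16.  15. 150. 207.  45. -99.]
trough -1 -100 70 8.108 [  19.   17.  150.  212.   50. -100.]
```

Kinematics recovered from the joint readings fit to under 0.1 mm. The wrist needs the half-turned jaw orientation, so I turn about the tool axis while coming down a little.

```bash
python3 -m creep '0 0 -0.4 0.044 0 -0.115 -0.3;0 0 -0.4 0.044 0 -0.115 -0.3;0 0 -0.4 0.044 0 -0.115 -0.3;0 0 -0.4 0.044 0 -0.115 -0.3;0 0 -0.4 0.044 0 -0.115 -0.3;0 0 -0.4 0.044 0 -0.115 -0.3;0 0 -0.4 0.044 0 -0.115 -0.3;0 0 -0.4 0.044 0 -0.115 -0.3;0 0 -0.4 0.044 0 -0.115 -0.3;0 0 -0.4 0.044 0 -0.115 -0.3;0 0 0 0.044 0 -0.115 -0.3;0 0 0 0.044 0 -0.115 -0.3'
python3 -m creep '0 0 0 0.044 0 -0.115 -0.3;0 0 0 0.044 0 -0.115 -0.3;0 0 0 0.044 0 -0.115 -0.3;0 0 0 0.044 0 -0.115 -0.3;0 0 0 0.044 0 -0.115 -0.3;0 0 0 0.044 0 -0.115 -0.3;0 0 0 0.044 0 -0.115 -0.3;0 0 0 0.044 0 -0.115 -0.3;0 0 0 0.044 0 -0.115 -0.3;0 0 0 0.044 0 -0.115 -0.3'
cat > st.py <<'E'
from kin import *
s=monitor.state();R=E_('xyz',s['ee_rot']).as_matrix()
print('q',s['qpos'].round(1),'pos',s['ee_pos'].round(1),'toolz',R[:,2].round(3),'toolx',R[:,0].round(3),'F',s['force'].round(1),'w',round(s['gripper_width'],1),'t',s['time_s'])
p,A=fk(s['qpos'],PAR);print('fk err',(p-s['ee_pos']).round(1))
E
python3 st.py
```

```text
time_s: 11.3
ee_pos: [438.3, -214.7, 268.0]
ee_rot: [177.2, -19.7, 7.3]
force: [-0.1, -0.0, 0.0]
gripper_width: 59.4
time_s: 12.13
ee_pos: [437.2, -214.3, 268.9]
ee_rot: [-161.2, -7.8, -65.9]
force: [0.5, 0.5, -1.2]
gripper_width: 59.2
q [-36.1  -0.2 107.5  14.9  57.4  22.2] pos [ 437.2 -214.3  268.9] toolz [ 0.346  0.015 -0.938] toolx [ 0.405 -0.904  0.135] F [ 0.5  0.5 -1.2] w 59.2 t 12.1333
fk err [ 0. -0.  0.]
```

```bash
cat > go.py <<'E'
from kin import *
import sys
def go(pos,z,x):
    s=monitor.state();R0=E_('xyz',s['ee_rot']);R=toolR(z,x)
    dp=np.array(pos)-s['ee_pos'];rv=(R*R0.inv()).as_rotvec()
    n=int(np.ceil(max(np.linalg.norm(dp)/41,np.linalg.norm(rv)/.122,1)))
    print('dp cm',(dp/10).round(2),'rv',rv.round(3),'min rows',n,'per row',(dp/10/n).round(2),(rv/n).round(3))
    # continuation check
    q=s['qpos']
    from scipy.spatial.transform import Slerp
    for k in range(1,n+1):
        o=ik(s['ee_pos']+dp*k/n,Ro.from_rotvec(rv*k/n)*R0,q);
        if k==n or np.abs(o.x-q).max()>12 or o.cost>.01: print(k,'cost',round(o.cost,3),'q',o.x.round(0),'step',np.abs(o.x-q).max().round(1))
        q=o.x
E
python3 - <<'E'
from go import *
ax=np.array([-.5727,-.0324,.8192]);cap=np.array([517,-215,119.])
go(cap+100*ax,-ax,(.056,-.998,0))
E
```

```text
dp cm [ 2.25 -0.39 -6.8 ] rv [ 0.199 -0.244 -0.343] min rows 4 per row [ 0.56 -0.1  -1.7 ] [ 0.05  -0.061 -0.086]
4 cost 0.0 q [-42.   2. 122.  42.  38.  14.] step 9.0
```

```bash
python3 -m creep '0.56 -0.1 -1.7 0.05 -0.061 -0.086 -0.3;0.56 -0.1 -1.7 0.05 -0.061 -0.086 -0.3;0.56 -0.1 -1.7 0.05 -0.061 -0.086 -0.3;0.56 -0.1 -1.7 0.05 -0.061 -0.086 -0.3;0 0 0 0 0 0 -0.3;0 0 0 0 0 0 -0.3'; python3 st.py; python3 - <<'E'
from h import *
f=vision.grab_frame("wrist");cv2.imwrite("pics/w5.png",f["img"][:,:,::-1])
np.savez("w5.npz",**f)
for P in [(517,-215,119),(516,-214,127),(518.7,-215.3,110.7)]: print(projw(f,P))
for q in ["orange_top","orange_mid","blue_mid","green_mid"]: print(q,[(np.round(d["at"],1),round(d["confidence"],2)) for d in models.mark_of("wrist",q)[:3]])
E
```

```text
time_s: 12.63
ee_pos: [461.4, -219.9, 202.3]
ee_rot: [-144.3, 0.2, -88.2]
force: [0.8, 0.6, 0.7]
gripper_width: 59.2
q [-42.5   1.9 122.6  43.4  36.6  14.5] pos [ 461.4 -219.9  202.3] toolz [ 0.584  0.022 -0.812] toolx [ 0.032 -0.999 -0.004] F [0.8 0.6 0.7] w 59.2 t 12.6333
fk err [ 0.1 -0.1  0. ]
[315.26791371 200.34571412]
[314.0006568  198.33793044]
[315.748098   201.62473279]
orange_top [(array([ 88.7, 100.5]), 0.98), (array([361.1,  70.2]), 0.74), (array([318.7, 200.3]), 0.56)]
orange_mid [(array([313.1, 183.9]), 0.71), (array([ 96.5, 108.8]), 0.62), (array([541.3, 229.3]), 0.55)]
blue_mid [(array([456.4, 178. ]), 0.62)]
green_mid [(array([386.1, 182.7]), 0.85)]
```

View pics/w5.png

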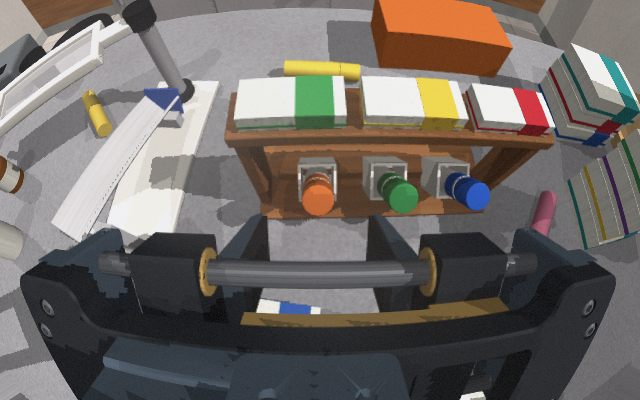

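```bash
python3 - <<'E'
from h import *
from scipy.optimize import least_squares
f=dict(np.load("w5.npz"));crop(f,280,130,500,230,3.6,"w5c.png")
t=vision.grab_frame("top");crop(t,340,190,480,250,5.7,"rt2.png")
E
```

```text
(no output)
```

View pics/w5c.png

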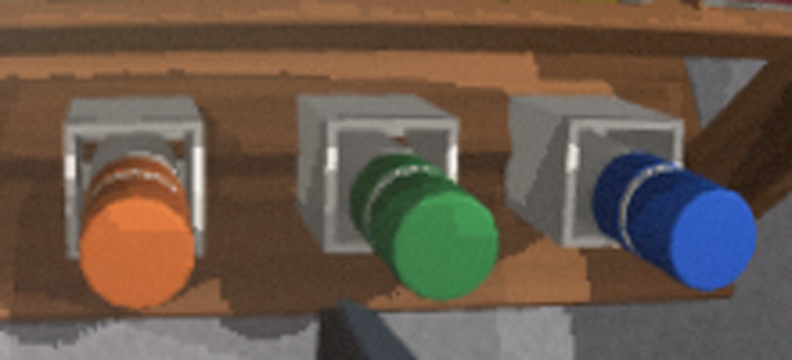

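View pics/rt2.png

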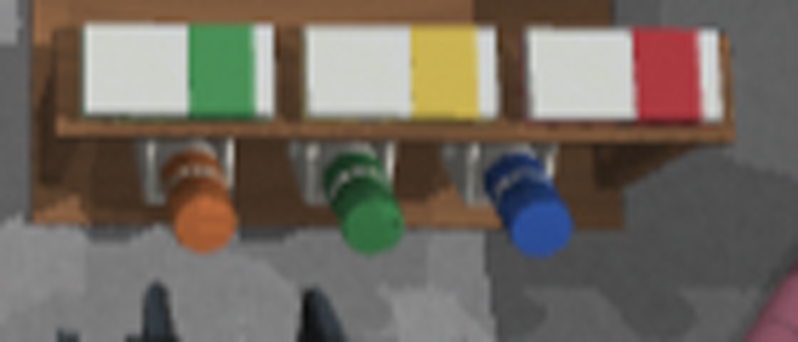

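```bash
python3 - <<'E'
from h import *
from scipy.optimize import least_squares
f=dict(np.load("w5.npz"));t=vision.grab_frame("top")
W=[(318.06,200),(403.9,198.06),(478.06,196.94)];T=[(376,228.6),(405.3,229.3),(434.7,230)]
def res(p,use=(1,1)):
    c=np.array(p[:3]);u=np.array([-np.sin(p[3]),np.cos(p[3]),0]);r=[]
    for k in range(3):
        P=c-80*k*u;r+=[*(projw(f,P)-W[k])*.8*use[0],*(proj(t,P)-T[k])*use[1]]
    return r
for u in ((1,1),(1,0),(0,1)):
    o=least_squares(res,[517,-215,119,.05],x_scale=[1,1,1,.01],kwargs=dict(use=u));print(o.x.round(3),np.round(o.fun,1))
V=f["view"];c=-V[:3,:3].T@V[:3,3];print("cam",c,"dist",np.linalg.norm(c-o.x[:3]))
for P in [(517,-215,119),(516,-214,127),(518.7,-215.3,110.7)]: print(np.linalg.norm(np.array(P)-c))
E
```

```text
[ 5.17355e+02 -2.17658e+02  1.19897e+02  4.70000e-02] [ 0.1 -0.2 -0.3  0.3  0.   0.2 -0.1  0.   0.  -0.   0.1 -0.2]
[ 5.17122e+02 -2.17556e+02  1.20143e+02  4.90000e-02] [ 0.  -0.1 -0.   0.  -0.   0.2 -0.   0.   0.  -0.1  0.  -0. ]
[ 5.19529e+02 -2.19630e+02  1.11024e+02  3.90000e-02] [ 0.  0. -0. -0. -0.  0.  0. -0. -0.  0. -0.  0.]
cam [ 422.27995908 -221.22236864  384.66730017] dist 290.4142090105978
282.1164979242685
274.2773163311873
290.4995358029914
```

Crops show the orange disc at wrist (318,200) and top (376,228.6). Together they put the cap centre at (517.3,-217.6,120), with residuals of 0.3 px or less. I align with the tool 10° steeper than the tube and then go in along the axis.

```bash
python3 - <<'E'
from go import *
go((476.6,-219.5,172.4),(.422,.020,-.906),(.048,-.999,0))
E
```

```text
dp cm [ 1.4   0.06 -3.12] rv [-0.01   0.19   0.015] min rows 2 per row [ 0.7   0.03 -1.56] [-0.005  0.095  0.008]
2 cost 0.0 q [-36.   7. 117.  25.  39.  35.] step 9.6
```

```bash
python3 -m creep '0.7 0.03 -1.56 -0.005 0.095 0.008 -0.3;0.7 0.03 -1.56 -0.005 0.095 0.008 -0.3;0 0 0 0 0 0 -0.3;0 0 0 0 0 0 -0.3'; python3 st.py; python3 - <<'E'
from go import *
go((533.9,-216.8,90.5),(.422,.020,-.906),(.048,-.999,0))
E
```

```text
time_s: 13.32
ee_pos: [477.8, -220.5, 174.7]
ee_rot: [-155.1, -0.3, -87.1]
force: [1.1, -0.7, -0.2]
gripper_width: 59.6
q [-35.5   6.7 116.4  24.   39.2  35.2] pos [ 477.8 -220.5  174.7] toolz [ 0.421  0.016 -0.907] toolx [ 0.05  -0.999  0.006] F [ 1.1 -0.7 -0.2] w 59.6 t 13.3167
fk err [ 0.1 -0.   0. ]
dp cm [ 5.61  0.37 -8.42] rv [ 0.006 -0.001 -0.002] min rows 3 per row [ 1.87  0.12 -2.81] [ 0.002 -0.    -0.001]
3 cost 0.0 q [-31.  17. 118.  31.  27.  31.] step 3.6
```

```bash
python3 -m creep '1.1 0.07 -1.6 0 0 0 -0.3;1.1 0.07 -1.6 0 0 0 -0.3;1.1 0.07 -1.6 0 0 0 -0.3;0 0 0 0 0 0 -0.3'; python3 st.py; python3 - <<'E'
from go import *
go((533.9,-216.8,90.5),(.422,.020,-.906),(.048,-.999,0))
f=vision.grab_frame("wrist");crop(f,200,130,440,290,3.3,"w6.png")
print(projw(f,(517.3,-217.6,120)))
E
```

```text
time_s: 13.65
ee_pos: [511.8, -218.6, 129.1]
ee_rot: [-154.5, -0.5, -87.1]
force: [-1.1, -0.6, -0.3]
gripper_width: 59.3
q [-32.8  12.3 117.6  27.7  31.8  32.8] pos [ 511.8 -218.6  129.1] toolz [ 0.43   0.014 -0.903] toolx [ 0.05  -0.999  0.008] F [-1.1 -0.6 -0.3] w 59.3 t 13.65
fk err [ 0.1 -0.1  0. ]
dp cm [ 2.21  0.18 -3.86] rv [ 0.008  0.009 -0.002] min rows 2 per row [ 1.1   0.09 -1.93] [ 0.004  0.005 -0.001]
2 cost 0.0 q [-31.  17. 118.  31.  27.  31.] step 2.4
[317.23317121 232.88800348]
```

View pics/w6.png

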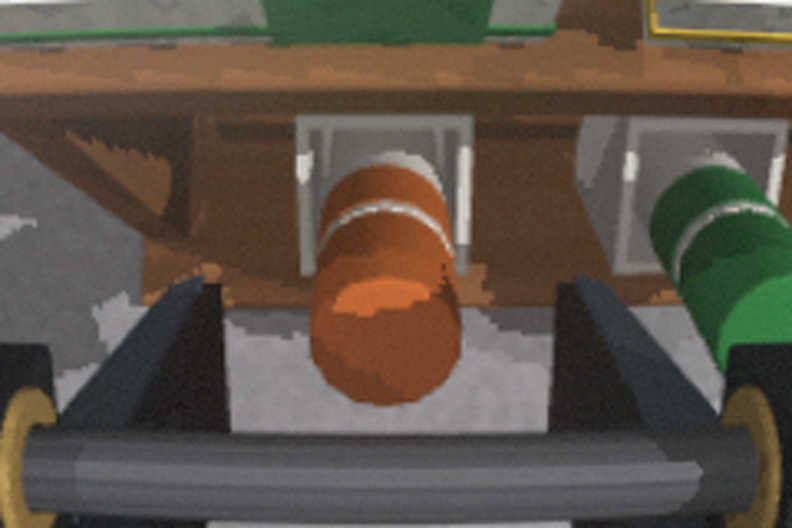

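The cap disc sits at crop (386,340), midway between the fingers and as predicted. In and close.

```bash
python3 -m creep '1.1 0.09 -1.95 0.004 0.005 -0.001 -0.3;1.1 0.09 -1.95 0.004 0.005 -0.001 -0.3;0 0 0 0 0 0 -0.3;0 0 0 0 0 0 0.6;0 0 0 0 0 0 0.6;0 0 0 0 0 0 0.6;0 0 0 0 0 0 0.6;0 0 0 0 0 0 0.6;0 0 0 0 0 0 0.6;0 0 0 0 0 0 0.6;0 0 0 0 0 0 0.6' 15; python3 st.py
```

```text
time_s: 14.62
ee_pos: [531.4, -220.0, 102.5]
ee_rot: [-154.2, -0.4, -87.5]
force: [0.4, -0.0, -1.0]
gripper_width: 29.6
q [-31.7  15.7 117.8  30.8  27.9  30.6] pos [ 531.4 -220.   102.5] toolz [ 0.436  0.012 -0.9  ] toolx [ 0.044 -0.999  0.008] F [ 0.4 -0.  -1. ] w 29.6 t 14.6167
fk err [ 0.2 -0.1 -0. ]
```

```bash
python3 -m creep '-0.58 -0.03 0.82 0 0 0 0.6;-1.15 -0.05 1.64 0 0 0 0.6;-1.15 -0.05 1.64 0 0 0 0.6;-1.15 -0.05 1.64 0 0 0 0.6;-1.15 -0.05 1.64 0 0 0 0.6;-1.15 -0.05 1.64 0 0 0 0.6;-0.58 -0.03 0.82 0 0 0 0.6' 25; python3 st.py; python3 - <<'E'
from h import *
f=vision.grab_frame("wrist");cv2.imwrite("pics/w7.png",f["img"][:,:,::-1])
t=vision.grab_frame("top");crop(t,340,150,500,260,5,"t7.png")
E
```

```text
time_s: 15.2
ee_pos: [457.2, -221.8, 204.4]
ee_rot: [-154.5, -0.3, -87.4]
force: [-0.2, -0.5, -1.2]
gripper_width: 29.5
q [-37.7   3.2 115.7  23.6  43.3  34.9] pos [ 457.2 -221.8  204.4] toolz [ 0.431  0.014 -0.902] toolx [ 0.045 -0.999  0.006] F [-0.2 -0.5 -1.2] w 29.5 t 15.2
fk err [ 0.1 -0.   0. ]
```

View pics/w7.png

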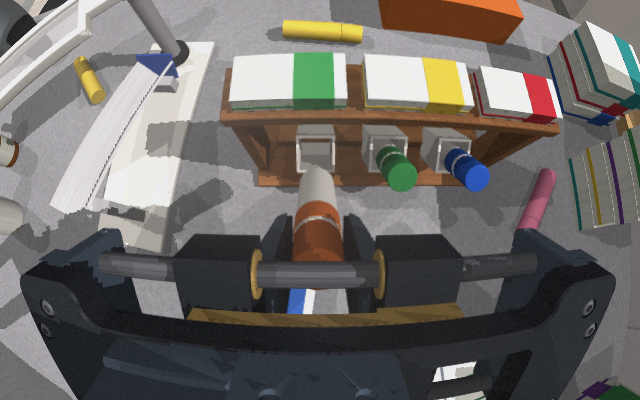

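View pics/t7.png

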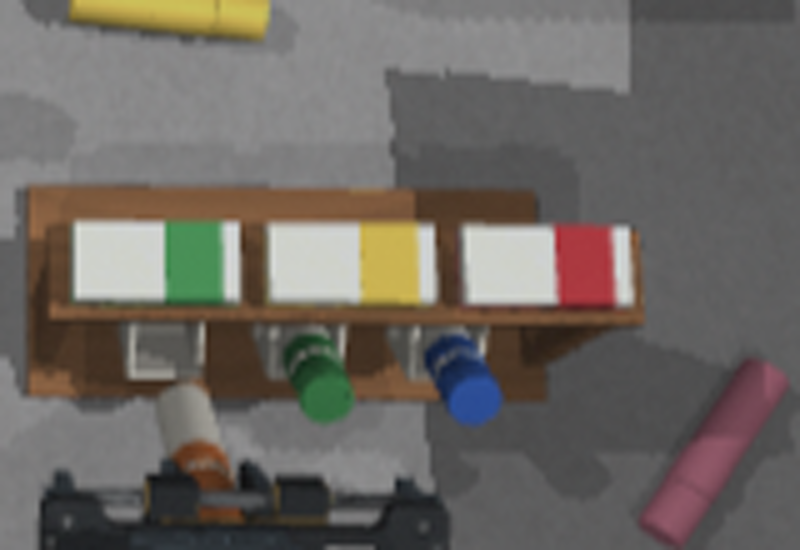

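Tube is out of the cup; its foot shows at wrist (318,175), and the green and blue tubes are unmoved. Next I plan the carry, since the wrist has to go round its singular direction.

```bash
cat > carry.py <<'E'
from go import *
yt=-.073;Rz=E_('z',np.rad2deg(yt));Rt=Rz*E_('y',20);tr=np.array([572,32.,73.5])
# tube in tool frame at grasp
Rg=E_('xyz',[-154.2,-.4,-87.5]);pg=np.array([531.4,-220.,102.5])
a=np.array([-.573,-.0275,.819]);capg=np.array([517.3,-217.6,120]);footg=capg-120*a
cap_t=Rg.inv().apply(capg-pg);foot_t=Rg.inv().apply(footg-pg)
def tubepose(pos,R): return R.apply(foot_t)+pos,R.apply(cap_t)+pos
if __name__=="__main__":
    s=monitor.state();R0=E_('xyz',s['ee_rot']);print("foot,cap",*[x.round(1) for x in tubepose(s['ee_pos'],R0)])
    f=dict(vision.grab_frame("wrist"));print("foot px",projw(f,tubepose(s['ee_pos'],R0)[0]))
    for be in (40,44,47,50):
        zt=Rz.apply([np.sin(np.deg2rad(be)),0,-np.cos(np.deg2rad(be))])
        R=toolR(zt,-Rz.apply([0,1,0]))
        for up in (70,0):
            foot=tr+Rt.apply([-30,0,23])+[0,0,up]
            pos=foot-R.apply(foot_t)
            for q0 in ([10,5,145,212,26,-108],):
                o=ik(pos,R,q0);print(be,up,round(o.cost,3),o.x.round(1),pos.round(0),'cap local',Rt.inv().apply(tubepose(pos,R)[1]-tr).round(0))
E
python3 carry.py
```

```text
foot,cap [ 512.2 -216.4  123.4] [ 443.7 -219.8  221.9]
foot px [313.88870946 182.34151886]
40 70 9.209 [   4.1   -7.6  138.2  242.5    2.8 -146.6] [479.  35. 240.] cap local [-166.   -1.  131.]
40 0 1.624 [   5.5   -1.2  139.3  243.9    4.7 -146.6] [479.  35. 170.] cap local [-142.   -1.   66.]
44 70 4.381 [   4.2   -8.2  138.6  242.3    2.8 -146.6] [474.  35. 235.] cap local [-169.   -1.  123.]
44 0 0.131 [   8.8   -1.2  140.4  246.2    9.3 -146.6] [474.  35. 165.] cap local [-145.   -1.   58.]
47 70 2.081 [   6.1   -8.3  139.4  243.4    5.6 -146.6] [471.  35. 231.] cap local [-170.   -1.  117.]
47 0 0.0 [  10.4   -0.7  142.3  234.8   13.1 -134. ] [471.  35. 161.] cap local [-147.   -1.   52.]
50 70 0.61 [   9.2   -8.2  140.4  245.4   10.  -146.6] [469.  36. 227.] cap local [-172.   -1.  111.]
50 0 0.0 [  11.4    0.6  145.4  219.2   19.  -117.5] [469.  36. 157.] cap local [-148.   -1.   45.]
```

```bash
cat > path.py <<'E'
from carry import *
s=monitor.state();q0=s['qpos']
def solve(be,loc,up,seed,yawx=0,lat=0):
    zt=Rz.apply(E_('x',lat).apply([np.sin(np.deg2rad(be)),0,-np.cos(np.deg2rad(be))]))
    R=toolR(zt,-Rz.apply(E_('z',yawx).apply([0,1,0])))
    foot=tr+Rt.apply(loc)+[0,0,up];return ik(foot-R.apply(foot_t),R,seed)
if __name__=="__main__":
    qc=solve(50,[-30,0,23],0,[11,1,145,219,19,-117]).x
    for be in (50,53,56):
      for yx in (0,-8,-15,8,15):
        for up in (30,60):
            o=solve(be,[-30,0,23],up,qc,yx);print(be,yx,up,round(o.cost,3),o.x.round(0))
    n=20
    for k in range(0,n+1,2):
        q=q0+(qc-q0)*k/n;p,R=fk(q,PAR);ft,cp=tubepose(p,R);print(k,p.round(0),'foot',ft.round(0),'cap',cp.round(0),'footloc',Rt.inv().apply(ft-tr).round(0),'tz',R.as_matrix()[:,2].round(2))
E
python3 path.py
```

```text
50 0 30 0.0 [  11.   -4.  142.  239.   14. -138.]
50 0 60 0.281 [  10.   -7.  141.  246.   11. -147.]
50 -8 30 0.0 [  12.   -4.  142.  239.   14. -133.]
50 -8 60 0.169 [  11.   -7.  140.  252.   12. -147.]
50 -15 30 0.0 [  12.   -4.  142.  240.   14. -129.]
50 -15 60 0.089 [  12.   -7.  140.  257.   12. -147.]
50 8 30 0.0 [  11.   -4.  142.  238.   14. -143.]
50 8 60 0.407 [   9.   -7.  141.  240.   10. -147.]
50 15 30 0.0 [  11.   -4.  142.  237.   13. -147.]
50 15 60 0.525 [   8.   -7.  141.  235.    9. -147.]
53 0 30 0.0 [  12.   -3.  145.  223.   20. -121.]
53 0 60 0.0 [  12.   -7.  142.  242.   15. -141.]
53 -8 30 0.0 [  13.   -2.  145.  223.   20. -116.]
53 -8 60 0.0 [  13.   -7.  142.  243.   15. -137.]
53 -15 30 0.0 [  13.   -2.  145.  224.   20. -112.]
53 -15 60 0.0 [  13.   -7.  142.  243.   15. -133.]
53 8 30 0.0 [  12.   -3.  145.  222.   19. -126.]
53 8 60 0.0 [  12.   -7.  142.  242.   15. -146.]
53 15 30 0.0 [  12.   -3.  145.  222.   19. -130.]
53 15 60 0.012 [  11.   -7.  142.  238.   14. -147.]
56 0 30 0.0 [  13.   -1.  149.  214.   27. -111.]
56 0 60 0.0 [  13.   -
[... 972 characters left out ...]
40.  17. 218.] tz [ 0.84  0.29 -0.45]
10 [604.  23. 303.] foot [695.  50. 280.] cap [582.  20. 307.] footloc [ 44.  27. 235.] tz [ 0.89  0.24 -0.38]
12 [600.  28. 297.] foot [693.  48. 275.] cap [577.  27. 300.] footloc [ 43.  24. 231.] tz [ 0.92  0.17 -0.36]
14 [584.  27. 276.] foot [678.  40. 252.] cap [561.  28. 280.] footloc [ 37.  15. 203.] tz [ 0.92  0.09 -0.39]
16 [556.  27. 242.] foot [649.  32. 212.] cap [534.  29. 248.] footloc [ 25.   6. 156.] tz [ 0.89  0.02 -0.45]
18 [517.  29. 201.] foot [606.  30. 161.] cap [497.  33. 209.] footloc [ 3.  0. 94.] tz [ 0.84 -0.03 -0.54]
20 [469.  36. 157.] foot [552.  33. 105.] cap [449.  40. 167.] footloc [-30.   0.  23.] tz [ 0.76 -0.06 -0.64]
```

```bash
cat > nxt.py <<'E'
from path import *
import sys
n=int(sys.argv[1]);m=int(sys.argv[2])
qc=np.array(eval(sys.argv[3])) if len(sys.argv)>3 else solve(50,[-30,0,23],0,[11,1,145,219,19,-117]).x
if __name__=="__main__":
    s=monitor.state();q0=s['qpos'];print('q0',q0.round(1),'qc',qc.round(1));pp=None
    off=s['ee_pos']-fk(q0,PAR)[0]
    P,R=s['ee_pos'],E_('xyz',s['ee_rot'])
    for k in range(1,m+1):
        p,A=fk(q0+(qc-q0)*k/n,PAR);rv=(A*R.inv()).as_rotvec();d=p-P
        print(k,(d/10).round(2),rv.round(3),'|',np.linalg.norm(d).round(0),np.rad2deg(np.linalg.norm(rv)).round(1),p.round(0));P,R=p,A
E
python3 nxt.py 26 9
```

```text
q0 [-37.6   3.4 115.8  23.7  43.1  34.9] qc [  11.4    0.6  145.4  219.2   19.  -117.5]
1 [2.25 3.45 0.49] [ 0.044 -0.068  0.052] | 41.0 5.5 [ 480. -187.  208.]
2 [2.04 3.23 0.71] [ 0.039 -0.069  0.045] | 39.0 5.2 [ 501. -155.  215.]
3 [1.84 2.98 0.88] [ 0.034 -0.069  0.037] | 36.0 4.9 [ 519. -125.  224.]
4 [1.65 2.71 1.  ] [ 0.03  -0.068  0.029] | 33.0 4.6 [536. -98. 234.]
5 [1.46 2.43 1.07] [ 0.026 -0.066  0.021] | 30.0 4.2 [550. -74. 244.]
6 [1.27 2.14 1.09] [ 0.022 -0.063  0.014] | 27.0 3.9 [563. -53. 255.]
7 [1.09 1.84 1.06] [ 0.018 -0.059  0.006] | 24.0 3.6 [574. -34. 266.]
8 [0.92 1.56 0.99] [ 0.015 -0.055 -0.001] | 21.0 3.3 [583. -19. 276.]
9 [0.75 1.29 0.88] [ 0.012 -0.049 -0.007] | 17.0 2.9 [591.  -6. 285.]
```

```bash
python3 -m creep '-0.3 2 2.5 0 0 0 0.6;0 2.5 2.7 0 0 0 0.6;0 2.5 2.5 0 0 0 0.6' 25; python3 nxt.py 26 12
```

```text
time_s: 15.6
ee_pos: [451.1, -151.6, 272.8]
ee_rot: [-155.4, 0.2, -87.9]
force: [1.1, 0.8, -0.9]
gripper_width: 29.4
q0 [-28.8  -3.8 111.8  16.   51.8  51.4] qc [  11.4    0.6  145.4  219.2   19.  -117.5]
1 [1.93 4.02 0.1 ] [ 0.064 -0.063  0.078] | 45.0 6.8 [ 470. -111.  274.]
2 [1.76 3.75 0.45] [ 0.058 -0.067  0.068] | 42.0 6.4 [488. -74. 278.]
3 [1.6  3.43 0.73] [ 0.053 -0.071  0.057] | 39.0 6.0 [504. -40. 286.]
4 [1.45 3.07 0.95] [ 0.048 -0.073  0.045] | 35.0 5.6 [519.  -9. 295.]
5 [1.32 2.68 1.1 ] [ 0.043 -0.073  0.034] | 32.0 5.2 [532.  18. 306.]
6 [1.19 2.27 1.17] [ 0.037 -0.072  0.022] | 28.0 4.8 [544.  41. 318.]
7 [1.08 1.86 1.18] [ 0.032 -0.069  0.011] | 25.0 4.4 [554.  59. 330.]
8 [0.97 1.46 1.11] [ 0.027 -0.065  0.001] | 21.0 4.0 [564.  74. 341.]
9 [0.86 1.07 0.99] [ 0.023 -0.059 -0.009] | 17.0 3.7 [573.  85. 351.]
10 [0.75 0.71 0.81] [ 0.018 -0.053 -0.018] | 13.0 3.4 [580.  92. 359.]
11 [0.63 0.38 0.59] [ 0.013 -0.045 -0.026] | 9.0 3.1 [586.  95. 365.]
12 [0.51 0.09 0.33] [ 0.008 -0.037 -0.032] | 6.0 2.8 [592.  96. 368.]
```

```bash
python3 -m creep '1.8 3.7 0.1 0.06 -0.06 0.072 0.6;1.76 3.7 0.45 0.058 -0.067 0.068 0.6;1.6 3.43 0.73 0.053 -0.071 0.057 0.6;1.45 3.07 0.95 0.048 -0.073 0.045 0.6;1.32 2.68 1.1 0.043 -0.073 0.034 0.6;1.19 2.27 1.17 0.037 -0.072 0.022 0.6;1.08 1.86 1.18 0.032 -0.069 0.011 0.6' 25; python3 nxt.py 20 12
```

```text
time_s: 16.18
ee_pos: [557.6, 64.6, 332.6]
ee_rot: [-122.5, 11.0, -64.7]
force: [-0.4, 1.0, -1.8]
gripper_width: 29.2
q0 [-17.4  -2.5 121.1  72.8  42.7   4. ] qc [  11.4    0.6  145.4  219.2   19.  -117.5]
1 [0.89 1.28 1.03] [ 0.025 -0.06  -0.002] | 19.0 3.7 [567.  77. 343.]
2 [0.78 0.94 0.9 ] [ 0.021 -0.055 -0.01 ] | 15.0 3.4 [574.  87. 352.]
3 [0.69 0.63 0.74] [ 0.016 -0.049 -0.018] | 12.0 3.1 [581.  93. 359.]
4 [0.59 0.34 0.54] [ 0.012 -0.042 -0.025] | 9.0 2.9 [587.  96. 365.]
5 [0.48 0.09 0.31] [ 0.008 -0.035 -0.03 ] | 6.0 2.7 [592.  97. 368.]
6 [ 0.36 -0.13  0.06] [ 0.004 -0.027 -0.035] | 4.0 2.5 [595.  96. 369.]
7 [ 0.23 -0.31 -0.2 ] [ 0.    -0.018 -0.038] | 4.0 2.4 [598.  93. 367.]
8 [ 0.09 -0.46 -0.47] [-0.003 -0.01  -0.04 ] | 7.0 2.4 [599.  88. 362.]
9 [-0.06 -0.56 -0.74] [-0.006 -0.001 -0.042] | 9.0 2.4 [598.  83. 354.]
10 [-0.23 -0.63 -1.  ] [-0.009  0.007 -0.042] | 12.0 2.5 [596.  76. 344.]
11 [-0.41 -0.66 -1.25] [-0.011  0.015 -0.041] | 15.0 2.6 [592.  70. 332.]
12 [-0.59 -0.66 -1.47] [-0.013  0.023 -0.039] | 17.0 2.7 [586.  63. 317.]
```

Tracking well. Continue.

```bash
python3 -m creep '0.89 1.28 1.03 0.025 -0.06 -0.002 0.6;0.78 0.94 0.9 0.021 -0.055 -0.01 0.6;0.69 0.63 0.74 0.016 -0.049 -0.018 0.6;0.59 0.34 0.54 0.012 -0.042 -0.025 0.6;0.48 0.09 0.31 0.008 -0.035 -0.03 0.6;0.36 -0.13 0.06 0.004 -0.027 -0.035 0.6;0.23 -0.31 -0.2 0 -0.018 -0.038 0.6;0.09 -0.46 -0.47 -0.003 -0.01 -0.04 0.6;-0.06 -0.56 -0.74 -0.006 -0.001 -0.042 0.6;-0.23 -0.63 -1 -0.009 0.007 -0.042 0.6' 25; python3 nxt.py 12 12
```

```text
time_s: 17.02
ee_pos: [596.6, 78.0, 323.6]
ee_rot: [-106.7, 7.9, -79.0]
force: [1.2, -0.4, -1.7]
gripper_width: 29.5
q0 [ -1.6   0.6 134.4 151.2  31.1 -61. ] qc [  11.4    0.6  145.4  219.2   19.  -117.5]
1 [-0.4  -0.61 -0.95] [-0.012  0.014 -0.033] | 12.0 2.2 [593.  72. 314.]
2 [-0.55 -0.6  -1.08] [-0.013  0.018 -0.031] | 14.0 2.2 [587.  66. 303.]
3 [-0.67 -0.57 -1.2 ] [-0.014  0.023 -0.029] | 15.0 2.3 [580.  60. 291.]
4 [-0.79 -0.53 -1.3 ] [-0.014  0.027 -0.027] | 16.0 2.3 [573.  55. 278.]
5 [-0.91 -0.48 -1.39] [-0.014  0.031 -0.025] | 17.0 2.4 [563.  50. 264.]
6 [-1.03 -0.43 -1.46] [-0.013  0.034 -0.022] | 18.0 2.5 [553.  46. 250.]
7 [-1.15 -0.36 -1.52] [-0.013  0.037 -0.02 ] | 19.0 2.5 [542.  42. 235.]
8 [-1.26 -0.29 -1.55] [-0.012  0.04  -0.017] | 20.0 2.6 [529.  39. 219.]
9 [-1.37 -0.21 -1.57] [-0.011  0.042 -0.014] | 21.0 2.6 [515.  37. 203.]
10 [-1.47 -0.13 -1.58] [-0.009  0.044 -0.011] | 22.0 2.6 [501.  36. 188.]
11 [-1.56 -0.05 -1.56] [-0.008  0.045 -0.008] | 22.0 2.7 [485.  35. 172.]
12 [-1.64  0.03 -1.54] [-0.006  0.046 -0.005] | 22.0 2.7 [469.  36. 157.]
```

```bash
python3 -m creep '-0.4 -0.61 -0.95 -0.012 0.014 -0.033 0.6;-0.55 -0.6 -1.08 -0.013 0.018 -0.031 0.6;-0.67 -0.57 -1.2 -0.014 0.023 -0.029 0.6;-0.79 -0.53 -1.3 -0.014 0.027 -0.027 0.6;-0.91 -0.48 -1.39 -0.014 0.031 -0.025 0.6;-1.03 -0.43 -1.46 -0.013 0.034 -0.022 0.6;-1.15 -0.36 -1.52 -0.013 0.037 -0.02 0.6;-1.26 -0.29 -1.55 -0.012 0.04 -0.017 0.6;0 0 0 0 0 0 0.6' 25; python3 nxt.py 5 5; python3 - <<'E'
from carry import *
s=monitor.state();R=E_('xyz',s['ee_rot']);f,c=tubepose(s['ee_pos'],R);print('foot loc',Rt.inv().apply(f-tr).round(1),'cap loc',Rt.inv().apply(c-tr).round(1))
w=vision.grab_frame("wrist");cv2.imwrite("pics/w8.png",w["img"][:,:,::-1]);print(projw(w,f),projw(w,tr+Rt.apply([-120,0,0])),projw(w,tr+Rt.apply([120,0,0])))
t=vision.grab_frame("top");crop(t,200,100,360,270,4,"t8.png");print(proj(t,f),proj(t,c))
sc=vision.grab_frame("scene");crop(sc,300,100,460,290,3.2,"s8.png");print(proj(sc,f),proj(sc,c))
E
```

```text
time_s: 17.77
ee_pos: [516.7, 40.8, 189.2]
ee_rot: [-123.9, 2.2, -92.4]
force: [-1.1, 0.2, -1.9]
gripper_width: 29.4
q0 [   8.1    2.2  142.7  200.3   21.9 -101.2] qc [  11.4    0.6  145.4  219.2   19.  -117.5]
1 [-0.88 -0.17 -0.63] [-0.008  0.02  -0.008] | 11.0 1.3 [508.  39. 183.]
2 [-0.94 -0.14 -0.65] [-0.007  0.021 -0.007] | 12.0 1.3 [498.  38. 176.]
3 [-0.97 -0.1  -0.66] [-0.006  0.022 -0.006] | 12.0 1.4 [489.  37. 170.]
4 [-1.   -0.07 -0.66] [-0.006  0.023 -0.005] | 12.0 1.4 [479.  36. 163.]
5 [-1.02 -0.03 -0.67] [-0.005  0.023 -0.004] | 12.0 1.4 [469.  36. 157.]
foot loc [ 4.9 13.  80.4] cap loc [-114.6    6.7   90.2]
[313.95518864 182.34594244] [326.58065206 359.81624501] [330.09928064 197.46218659]
[281.49836785 189.10344588] [275.45088952 226.20317309]
[361.94222009 199.88925904] [363.15972023 162.14954545]
```

View pics/w8.png

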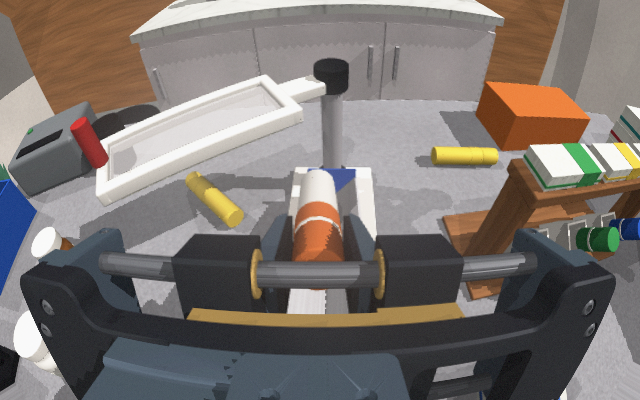

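View pics/s8.png

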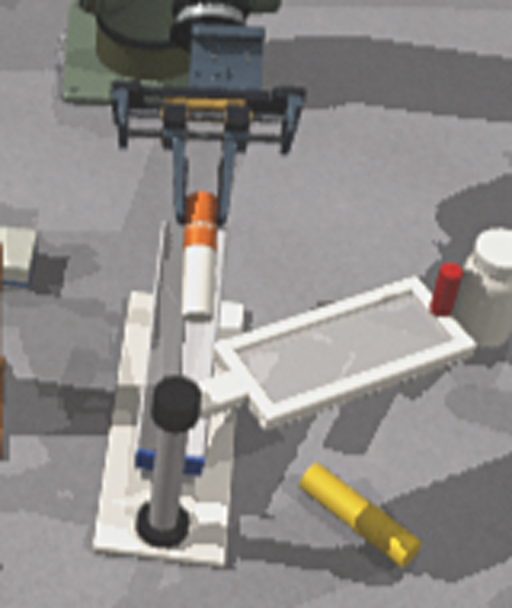

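View pics/t8.png

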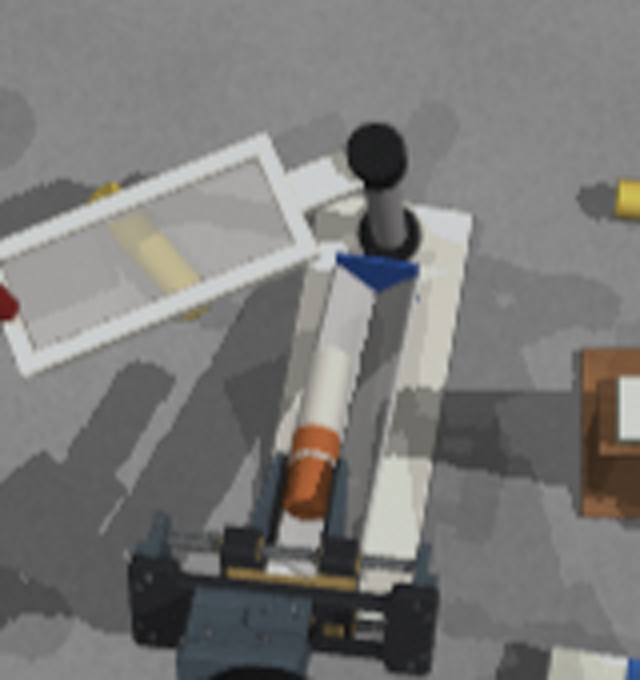

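Scene crop shows the tube held over the trough nearly parallel to it, foot at (197,310) and cap towards the robot, as modelled. Continue lowering.

```bash
python3 -m creep '-0.88 -0.17 -0.63 -0.008 0.02 -0.008 0.6;-0.94 -0.14 -0.65 -0.007 0.021 -0.007 0.6;-0.97 -0.1 -0.66 -0.006 0.022 -0.006 0.6;0 0 0 0 0 0 0.6' 25; cat > loc.py <<'E'
from carry import *
s=monitor.state();R=E_('xyz',s['ee_rot']);f,c=tubepose(s['ee_pos'],R);print('foot loc',Rt.inv().apply(f-tr).round(1),'cap loc',Rt.inv().apply(c-tr).round(1),'F',s['force'].round(1),s['qpos'].round(0))
E
python3 loc.py;  python3 nxt.py 3 3
```

```text
time_s: 18.25
ee_pos: [496.1, 36.1, 177.3]
ee_rot: [-126.4, 0.9, -93.8]
force: [-0.6, 0.4, -2.4]
gripper_width: 29.4
foot loc [-10.3   3.7  58. ] cap loc [-129.3    1.1   73. ] F [-0.6  0.4 -2.4] [  10.    1.  144.  211.   20. -111.]
q0 [   9.8    1.2  143.7  211.    20.4 -110.5] qc [  11.4    0.6  145.4  219.2   19.  -117.5]
1 [-0.89 -0.03 -0.7 ] [-0.004  0.021 -0.003] | 11.0 1.2 [487.  36. 170.]
2 [-0.93 -0.01 -0.69] [-0.004  0.021 -0.002] | 12.0 1.2 [478.  36. 163.]
3 [-0.94  0.   -0.69] [-0.003  0.021 -0.002] | 12.0 1.2 [469.  36. 157.]
```

```bash
python3 - <<'E'
from path import *
for be in (50,51,52,53,54):
    o=solve(be,[-28,0,23],0,[10,1,144,211,20,-111]);print(be,round(o.cost,4),o.x.round(1),fk(o.x,PAR)[0].round(1))
    zt=Rz.apply([np.sin(np.deg2rad(be)),0,-np.cos(np.deg2rad(be))]);R=toolR(zt,-Rz.apply([0,1,0]));p=tr+Rt.apply([-28,0,23])-R.apply(foot_t)
    if be in (51,52): print(be);go(p,zt,-Rz.apply([0,1,0]))
E
```

```text
50 0.0 [  11.3    0.9  145.3  218.6   19.1 -117. ] [470.4  35.5 155.9]
51 0.0 [  11.6    1.4  146.4  215.4   21.4 -113.4] [469.5  35.6 154.4]
51
dp cm [-2.66 -0.04 -2.29] rv [-0.012  0.046 -0.007] min rows 1 per row [-2.66 -0.04 -2.29] [-0.012  0.046 -0.007]
1 cost 0.0 q [  12.    1.  146.  215.   21. -113.] step 4.4
52 0.0 [  11.9    2.1  147.4  212.7   23.8 -110.4] [468.7  35.7 152.9]
52
dp cm [-2.74 -0.04 -2.44] rv [-0.013  0.029 -0.007] min rows 1 per row [-2.74 -0.04 -2.44] [-0.013  0.029 -0.007]
1 cost 0.0 q [  12.    2.  147.  213.   24. -110.] step 3.8
53 0.0 [  12.3    2.8  148.5  210.5   26.4 -107.8] [467.8  35.7 151.4]
54 0.0 [  12.6    3.7  149.5  208.7   29.1 -105.5] [467.   35.8 149.9]
```

Use 52°: go back first and then down.

```bash
python3 -m creep '-1 0 -0.5 -0.004 0.01 -0.002 0.6;-0.9 0 -0.6 -0.004 0.01 -0.002 0.6;-0.8 0 -0.6 -0.004 0.01 -0.002 0.6;0 0 -0.5 0 0 0 0.6;0 0 0 0 0 0 0.6' 25; python3 loc.py
```

```text
time_s: 18.67
ee_pos: [472.2, 35.9, 158.6]
ee_rot: [-127.5, 0.2, -94.2]
force: [0.2, -0.4, -1.1]
gripper_width: 29.5
foot loc [-26.5   0.6  30.3] cap loc [-145.3   -0.5   47.7] F [ 0.2 -0.4 -1.1] [  12.    2.  147.  213.   23. -111.]
```

```bash
python3 - <<'E'
from carry import *
t=vision.grab_frame("top");crop(t,230,150,330,270,5,"t9.png")
sc=vision.grab_frame("scene");crop(sc,310,130,430,260,4.5,"s9.png")
E
```

```text
(no output)
```

View pics/t9.png

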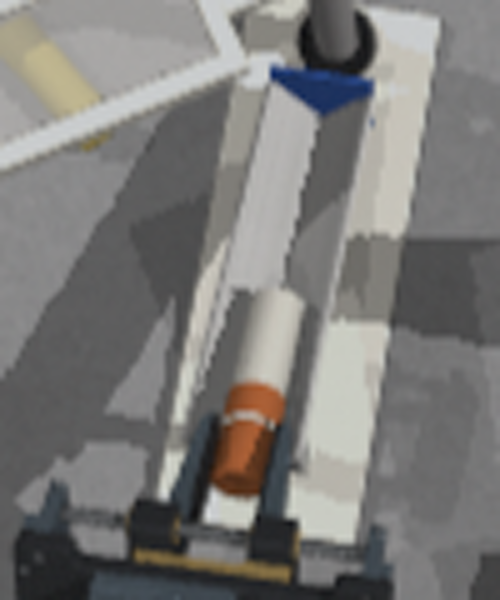

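View pics/s9.png

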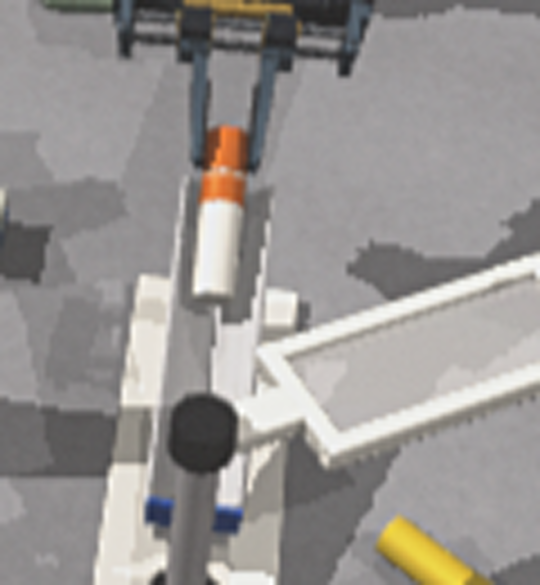

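```bash
python3 -m creep '-0.15 0 -0.35 0 0 0 0.6;-0.15 0 -0.35 0 0 0 0.6;0 0 -0.3 0 0 0 0.6;0 0 -0.2 0 0 0 0.6' 12; python3 loc.py
```

```text
time_s: 19.1
ee_pos: [471.6, 36.3, 149.1]
ee_rot: [-127.1, 0.2, -94.2]
force: [0.2, 0.7, -0.5]
gripper_width: 29.5
foot loc [-23.7   1.   21.9] cap loc [-142.6   -0.2   38.3] F [ 0.2  0.7 -0.5] [  12.    4.  148.  209.   27. -107.]
```

```bash
python3 -m creep '-0.3 0 -0.3 0 0 0 0.6;0 0 -0.3 0 0 0 0.6;0 0 -0.3 0 0 0 0.6;0 0 0 0 0 0 0.6' 8; python3 loc.py;python3 -m creep '0 0 -0.3 0 0 0 0.6;0 0 -0.3 0 0 0 0.6;0 0 -0.3 0 0 0 0.6;0 0 0 0 0 0 0.6' 5; python3 loc.py
```

```text
time_s: 19.43
ee_pos: [469.7, 36.8, 140.7]
ee_rot: [-126.8, 0.2, -94.1]
force: [-4.5, 1.5, 5.6]
gripper_width: 29.7
foot loc [-22.6   1.5  14. ] cap loc [-1.415e+02  1.000e-01  2.970e+01] F [-4.5  1.5  5.6] [  12.    5.  150.  207.   30. -104.]
time_s: 19.77
ee_pos: [470.6, 36.8, 140.7]
ee_rot: [-126.4, 0.7, -94.6]
force: [-17.1, 2.9, 7.5]
gripper_width: 29.9
foot loc [-21.6   1.2  14.8] cap loc [-140.7    0.3   29.9] F [-17.1   2.9   7.5] [  12.    6.  150.  207.   30. -103.]
```

```bash
python3 -m creep '-0.2 0 0.3 0 0 0 0.6;0 0 0 0 0 0 0.6' 8; python3 loc.py; python3 - <<'E'
from carry import *
t=vision.grab_frame("top");crop(t,230,150,330,270,5,"t10.png")
sc=vision.grab_frame("scene");crop(sc,310,130,430,260,4.5,"s10.png")
w=vision.grab_frame("wrist");crop(w,200,120,440,300,3.3,"w10.png")
E
```

```text
time_s: 19.93
ee_pos: [467.5, 36.8, 143.9]
ee_rot: [-126.4, 0.8, -94.6]
force: [0.2, -0.7, -1.3]
gripper_width: 29.7
foot loc [-25.7   1.   16.8] cap loc [-144.7    0.    31.9] F [ 0.2 -0.7 -1.3] [  13.    5.  150.  208.   30. -103.]
```

View pics/t10.png

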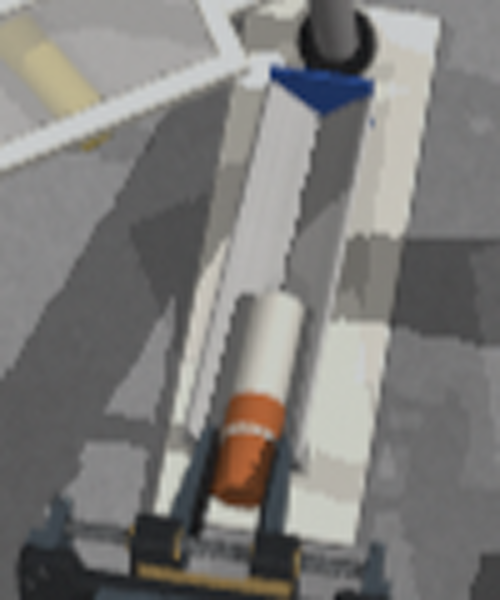

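View pics/s10.png

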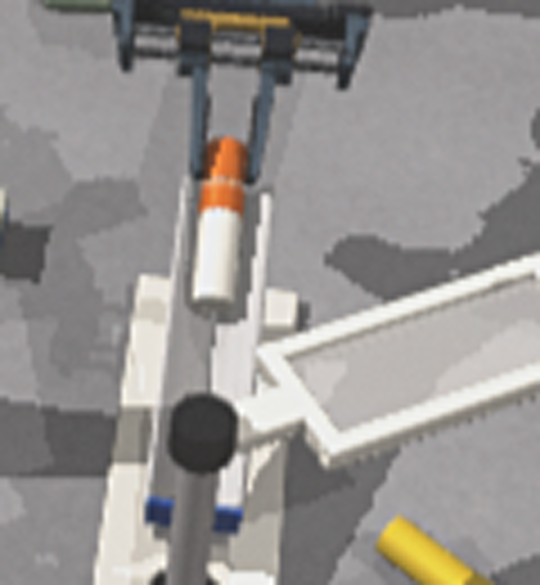

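View pics/w10.png

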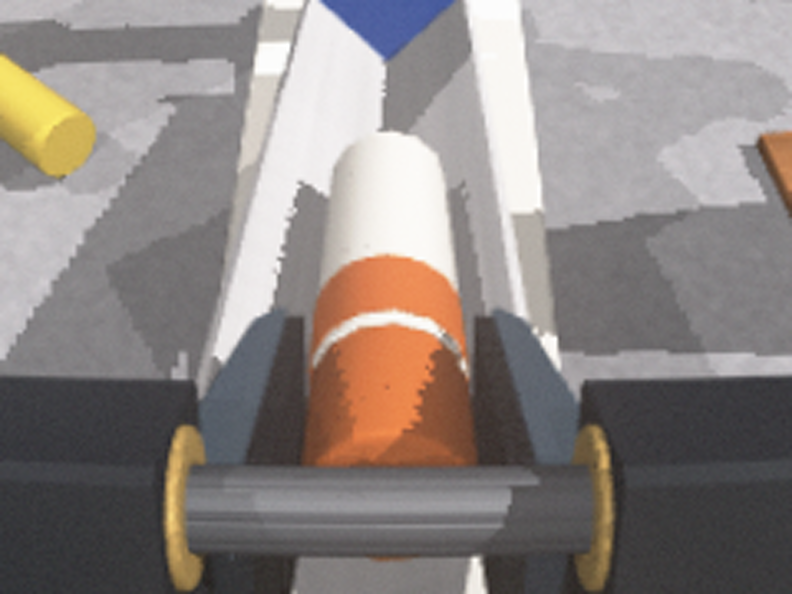

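```bash
python3 - <<'E'
from carry import *
s=monitor.state();R=E_('xyz',s['ee_rot'])
for l in [(0,0,0),(0,16,0),(0,-16,0)]: print(l,Rt.inv().apply(s['ee_pos']+R.apply(l)-tr).round(1))
for d in (4,8,12):
  for ch in (0,-2,-4,-6):
    o=ik(s['ee_pos']+Rt.apply([-d,0,0]),E_('z',np.rad2deg(yt)).__mul__(E_('y',-ch))*E_('z',-np.rad2deg(yt))*R,s['qpos']);print(d,ch,round(o.cost,3),o.x.round(1))
E
```

```text
(0, 0, 0) [-121.6   -2.8   30.1]
(0, 16, 0) [-126.2   -2.6   14.8]
(0, -16, 0) [-117.1   -3.    45.4]
4 0 0.003 [  12.8    4.   149.8  208.7   29.  -104.4]
4 -2 0.0 [  12.2    3.   148.3  211.3   24.9 -107.7]
4 -4 0.0 [  11.7    2.   146.6  215.6   20.7 -112.5]
4 -6 0.0 [  11.1    1.2  145.   221.7   16.9 -119.1]
8 0 0.011 [  13.2    3.3  149.8  210.1   28.3 -105.6]
8 -2 0.0 [  12.5    2.4  148.5  212.3   24.7 -108.4]
8 -4 0.0 [  11.9    1.4  146.9  216.7   20.5 -113.4]
8 -6 0.0 [  11.4    0.7  145.2  223.    16.7 -120.3]
12 0 0.025 [  13.5    2.6  149.8  211.6   27.7 -106.9]
12 -2 0.0 [  12.8    1.8  148.7  213.2   24.5 -109.2]
12 -4 0.0 [  12.2    0.9  147.1  217.8   20.3 -114.4]
12 -6 0.0 [ 1.170e+01  1.000e-01  1.454e+02  2.244e+02  1.650e+01 -1.215e+02]
```

```bash
python3 -m creep '-0.35 0.03 0.13 0 0.015 0 0.6;-0.35 0.03 0.13 0 0.015 0 0.6;0 0 0 0 0 0 0.6' 8; python3 loc.py; python3 -m creep '0 0 -0.2 0 0 0 0.6;0 0 -0.2 0 0 0 0.6;0 0 -0.2 0 0 0 0.6' 6; python3 loc.py
```

```text
time_s: 20.33
ee_pos: [461.7, 37.4, 144.6]
ee_rot: [-128.4, 0.5, -94.6]
force: [-0.1, 0.8, -0.9]
gripper_width: 29.8
foot loc [-31.9   1.1  12.3] cap loc [-150.4    0.3   31.3] F [-0.1  0.8 -0.9] [  13.    3.  149.  212.   25. -108.]
time_s: 20.58
ee_pos: [464.5, 38.2, 140.2]
ee_rot: [-128.0, 0.5, -94.5]
force: [1.6, 4.8, 4.1]
gripper_width: 30.1
foot loc [-27.7   2.2   9.7] cap loc [-146.3    1.2   27.9] F [1.6 4.8 4.1] [  13.    4.  149.  210.   27. -106.]
```

Light contact (about 6 N). Release.

```bash
python3 -m creep '-0.2 0 0.2 0 0 0 0.2;0 0 0 0 0 0 0.1;0 0 0 0 0 0 0;0 0 0 0 0 0 -0.2;0 0 0 0 0 0 -0.2;0 0 0 0 0 0 -0.2' 6; python3 st.py; python3 - <<'E'
from carry import *
t=vision.grab_frame("top");crop(t,230,150,330,270,5,"t11.png")
w=vision.grab_frame("wrist");crop(w,200,120,440,300,3.3,"w11.png")
E
```

```text
time_s: 21.08
ee_pos: [460.6, 37.0, 139.1]
ee_rot: [-128.3, 0.5, -94.7]
force: [-0.0, -1.2, 0.8]
gripper_width: 54.5
q [  12.8    3.9  149.3  210.6   26.9 -106.4] pos [460.6  37.  139.1] toolz [ 0.782 -0.059 -0.62 ] toolx [-0.081 -0.997 -0.008] F [-0.  -1.2  0.8] w 54.5 t 21.0833
fk err [ 0.3  0.  -0. ]
```

View pics/t11.png

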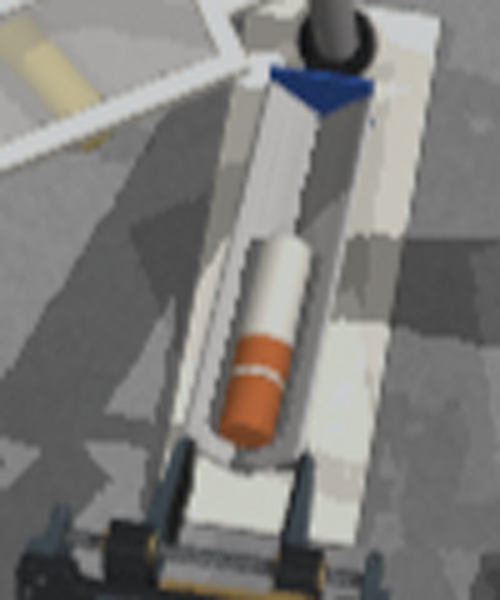

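View pics/w11.png

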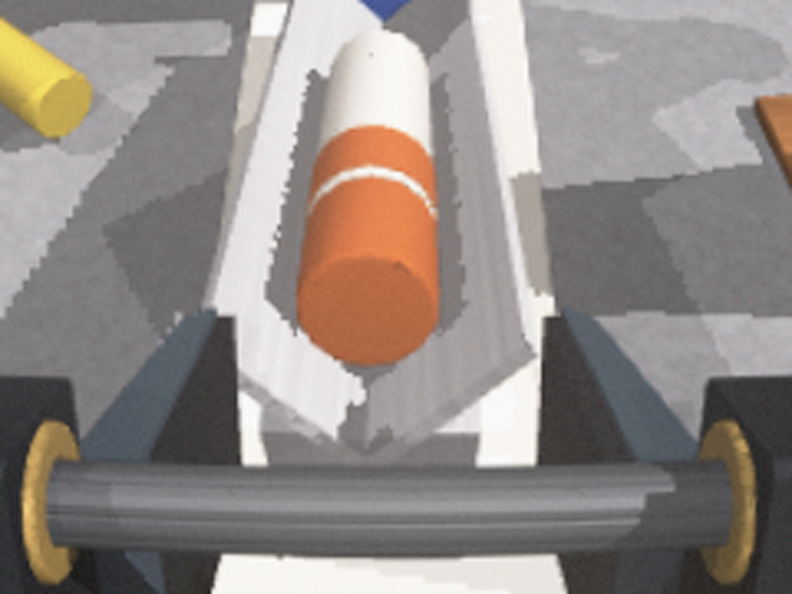

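The tube has dropped cleanly into the V and is sliding, with its cap disc at wrist crop (368,310). Pull clear upward and see where it ends up.

```bash
python3 -m creep '-0.5 0 1 0 0 0 -0.2;-0.3 0 2 0 0 0 -0.2;0 0 2.5 0 0 0 0.5;0 0 2.5 0 0 0 1;0 0 2 0 0 0 1' 10; python3 st.py; python3 - <<'E'
from carry import *
t=vision.grab_frame("top");crop(t,230,150,330,270,5,"t12.png")
w=vision.grab_frame("wrist");crop(w,200,80,440,260,3.3,"w12.png")
E
```

```text
time_s: 21.6
ee_pos: [453.1, 31.6, 209.2]
ee_rot: [-128.1, 0.7, -94.9]
force: [-0.5, 0.5, -1.4]
gripper_width: 37.8
q [  11.9   -8.2  142.6  248.2   13.8 -146.6] pos [453.1  31.6 209.2] toolz [ 0.785 -0.06  -0.617] toolx [-0.085 -0.996 -0.011] F [-0.5  0.5 -1.4] w 37.8 t 21.6
fk err [0.2 0.  0. ]
```

View pics/t12.png

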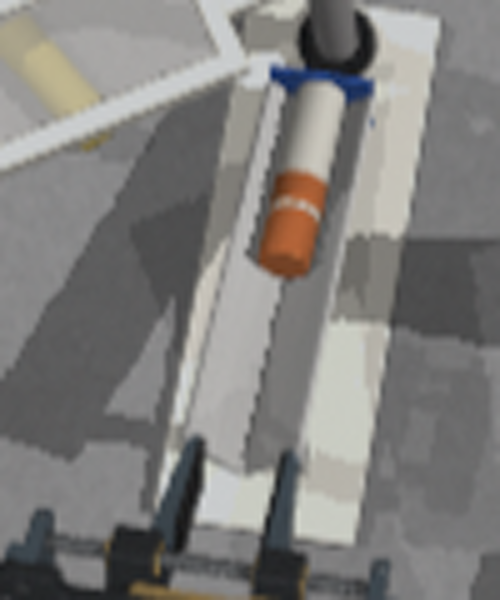

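```bash
python3 - <<'E'
from carry import *
t=vision.grab_frame("top");w=vision.grab_frame("wrist");crop(w,200,80,440,260,3.3,"w13.png");crop(t,270,150,320,220,8,"t13.png")
sc=vision.grab_frame("scene");crop(sc,320,170,400,260,6,"s13.png")
for l in [(0,0,21),(120,0,21),(120,0,0)]:
    P=tr+Rt.apply(l);print(l,proj(t,P),projw(w,P),proj(sc,P))
for n in ("top","wrist","scene"):
    for q in ("orange_mid","orange_top","seat_mid","seat_top"):print(n,q,[(np.round(d["at"],1),round(d["confidence"],2)) for d in models.mark_of(n,q)[:4]])
E
```

```text
(0, 0, 21) [286.40856908 202.92696078] [309.00603874 191.69004136] [356.5379735  206.00993353]
(120, 0, 21) [293.33231455 168.93823768] [310.39379391 147.8709898 ] [353.12976725 243.53961791]
(120, 0, 0) [293.37934901 173.11342503] [310.63842447 160.55226486] [352.80135375 245.82698776]
top orange_mid [(array([287.4, 182.7]), 0.86), (array([374.6, 154. ]), 0.6)]
top orange_top [(array([469.6, 257.5]), 0.83), (array([286.9, 202.4]), 0.59), (array([223.7, 150.6]), 0.52)]
top seat_mid [(array([287.7, 183.4]), 0.79)]
top seat_top [(array([286. , 201.5]), 0.7)]
wrist orange_mid [(array([611.4, 219.2]), 0.87), (array([309.2, 162.1]), 0.84), (array([203.6, 164. ]), 0.78), (array([430.6, 128.6]), 0.71)]
wrist orange_top [(array([613.2, 245. ]), 0.83), (array([187.7, 149.4]), 0.7), (array([308.4, 187.4]), 0.62), (array([463.1, 124.8]), 0.57)]
wrist seat_mid [(array([308.6, 165.8]), 0.96), (array([311.1, 238.1]), 0.74)]
wrist seat_top [(array([309.2, 191. ]), 0.92)]
scene orange_mid [(array([269. , 268.2]), 0.71), (array([351.2, 221.3]), 0.67), (array([178.4, 199.7]), 0.55)]
scene orange_top [(array([429.4, 272.4]), 0.89), (array([251. , 269.4]), 0.8), (array([355.1, 207.8]), 0.66)]
scene seat_mid [(array([355. , 222.4]), 0.63)]
scene seat_top [(array([358.8, 202.8]), 0.66)]
```

View pics/w13.png

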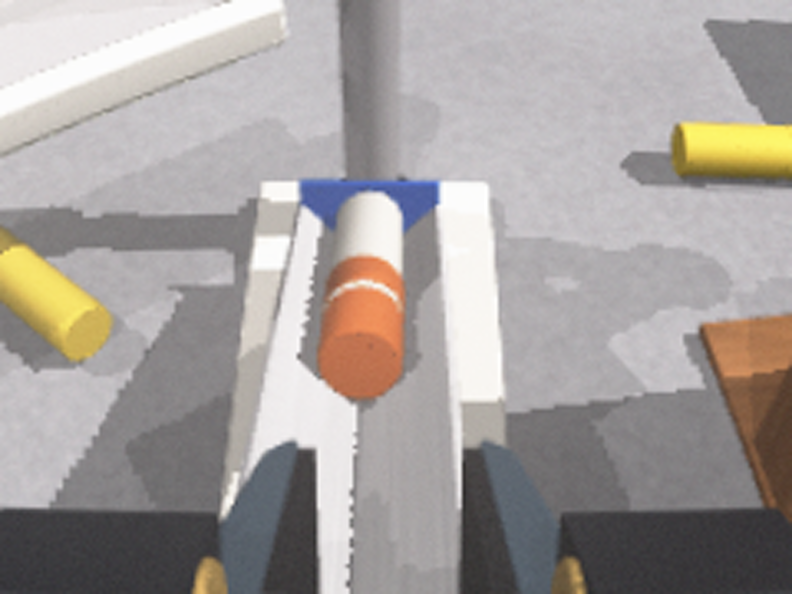

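View pics/t13.png

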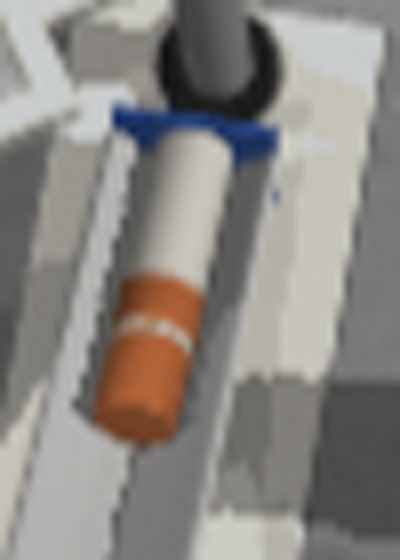

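View pics/s13.png

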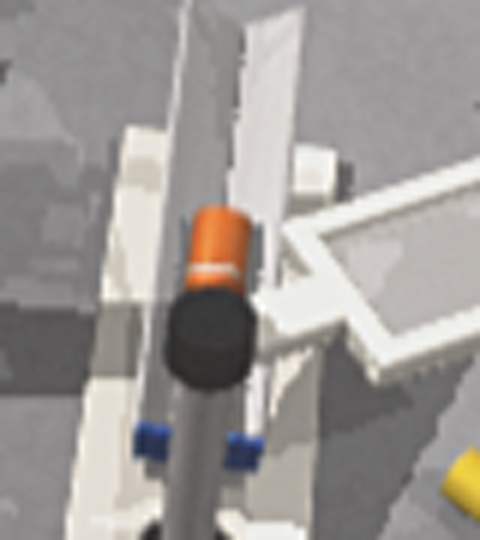

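```bash
python3 - <<'E'
from carry import *
t=vision.grab_frame("top");w=vision.grab_frame("wrist")
for gap in (0,8):
  for l in [(120-gap,0,36),(-gap,0,36),(-gap,0,6),(120,42,28)]:
    P=tr+Rt.apply(l);print(gap,l,((proj(t,P)-[270,150])*8).round(0),((projw(w,P)-[200,80])*3.3).round(0))
print(monitor.state()['time_s'])
E
```

```text
0 (120, 0, 36) [186. 127.] [364. 190.]
0 (0, 0, 36) [130. 401.] [359. 328.]
0 (0, 0, 6) [132. 446.] [361. 402.]
0 (120, 42, 28) [ 74. 125.] [270. 208.]
8 (112, 0, 36) [183. 144.] [364. 197.]
8 (-8, 0, 36) [126. 420.] [359. 340.]
8 (-8, 0, 6) [128. 465.] [361. 415.]
8 (120, 42, 28) [ 74. 125.] [270. 208.]
22.55
```

The cap's lower rim is at top crop (138,446) and the foot's top edge at (190,125). A gap of 0 predicts 446 and 127, so the tube sits on the stop to within about 3 mm and no nudge is needed. Now I plan the way back to the handle.

```bash
python3 - <<'E'
from carry import *
sc=vision.grab_frame("scene");t=vision.grab_frame("top")
for n,f,b in (("t",t,(170,150,215,200)),("s",sc,(420,170,460,205))):
    im=f["img"].astype(int);x0,y0,x1,y1=b;c=im[y0:y1,x0:x1]
    m=(c[...,0]>90)&(c[...,0]>2*c[...,1])&(c[...,0]>2*c[...,2]);v,u=np.nonzero(m);print(n,m.sum(),u.mean()+x0,v.mean()+y0)
    for q in (0.95,1.0,1.02):
        h=np.array([735-263*np.cos(.075+q),20+263*np.sin(.075+q),215]);print(q,h.round(1),proj(f,h))
s=monitor.state()
o=ik(np.array([611,250,300]),toolR((0,0,-1),(np.cos(np.deg2rad(35)),np.sin(np.deg2rad(35)),0)),[22,18,77,0,85,-10]);print(o.cost,o.x.round(1))
q0=s['qpos'];n=30
for k in range(0,n+1,3):
    q=q0+(o.x-q0)*k/n;p,R=fk(q,PAR);print(k,p.round(0),R.as_matrix()[:,2].round(2),R.as_matrix()[:,0].round(2))
E
```

```text
t 71 197.43661971830986 173.28169014084506
0.95 [598.5 244.8 215. ] [199.41797158 180.22032354]
1.0 [609.9 251.3 215. ] [197.42706243 175.73897929]
1.02 [614.5 253.8 215. ] [196.70087429 173.92276103]
s 86 438.74418604651163 189.38372093023256
0.95 [598.5 244.8 215. ] [436.18081776 184.81751671]
1.0 [609.9 251.3 215. ] [439.08932664 187.77436447]
1.02 [614.5 253.8 215. ] [440.20933855 188.98751859]
1.994716150132179e-28 [ 21.3  24.4  68.1  -0.   87.5 -13.7]
0 [453.  31. 208.] [ 0.78 -0.06 -0.62] [-0.08 -1.   -0.01]
3 [550.  52. 305.] [ 0.91 -0.04 -0.4 ] [ 0.01 -0.99  0.14]
6 [625. 113. 414.] [ 0.98  0.09 -0.15] [ 0.12 -0.96  0.26]
9 [661. 209. 511.] [0.95 0.32 0.07] [ 0.27 -0.89  0.38]
12 [654. 320. 573.] [0.79 0.59 0.18] [ 0.44 -0.74  0.51]
15 [615. 420. 584.] [0.54 0.83 0.14] [ 0.59 -0.49  0.64]
18 [565. 485. 542.] [ 0.27  0.96 -0.05] [ 0.68 -0.15  0.71]
21 [529. 498. 463.] [ 0.04  0.94 -0.35] [0.71 0.21 0.67]
24 [524. 455. 376.] [-0.08  0.74 -0.66] [0.71 0.51 0.49]
27 [554. 365. 313.] [-0.08  0.41 -0.91] [0.73 0.64 0.22]
30 [611. 250. 300.] [ 0. -0. -1.] [0.82 0.57 0.  ]
```

```bash
python3 nxt.py 11 11 '[-1.6,0.6,134.4,151.2,31.1,-61.0]'
```

```text
q0 [  11.9   -8.   142.7  247.8   13.9 -146.5] qc [ -1.6   0.6 134.4 151.2  31.1 -61. ]
1 [ 1.79 -0.86  1.35] [-0.013 -0.046 -0.012] | 24.0 2.8 [471.  23. 221.]
2 [ 1.77 -0.6   1.44] [-0.008 -0.048 -0.005] | 24.0 2.8 [489.  17. 236.]
3 [ 1.74 -0.33  1.49] [-0.003 -0.049  0.002] | 23.0 2.8 [506.  13. 251.]
4 [ 1.67 -0.04  1.48] [ 0.002 -0.048  0.01 ] | 22.0 2.8 [523.  13. 265.]
5 [1.58 0.25 1.42] [ 0.007 -0.046  0.018] | 21.0 2.9 [538.  15. 279.]
6 [1.45 0.53 1.3 ] [ 0.012 -0.042  0.026] | 20.0 2.9 [553.  21. 292.]
7 [1.29 0.79 1.13] [ 0.016 -0.036  0.034] | 19.0 3.0 [566.  29. 304.]
8 [1.11 1.02 0.92] [ 0.02  -0.028  0.041] | 18.0 3.1 [577.  39. 313.]
9 [0.9  1.2  0.66] [ 0.023 -0.019  0.047] | 16.0 3.2 [586.  51. 320.]
10 [0.66 1.34 0.37] [ 0.025 -0.008  0.052] | 15.0 3.4 [592.  64. 323.]
11 [0.41 1.41 0.04] [0.027 0.004 0.056] | 15.0 3.6 [597.  78. 324.]
```

```bash
python3 -m creep '1.79 -0.86 1.35 -0.013 -0.046 -0.012 0;1.77 -0.6 1.44 -0.008 -0.048 -0.005 0;1.74 -0.33 1.49 -0.003 -0.049 0.002 0;1.67 -0.04 1.48 0.002 -0.048 0.01 0;1.58 0.25 1.42 0.007 -0.046 0.018 0;1.45 0.53 1.3 0.012 -0.042 0.026 0;1.29 0.79 1.13 0.016 -0.036 0.034 0;1.11 1.02 0.92 0.02 -0.028 0.041 0;0.9 1.2 0.66 0.023 -0.019 0.047 0;0.66 1.34 0.37 0.025 -0.008 0.052 0;0.41 1.41 0.04 0.027 0.004 0.056 0' 10; python3 nxt.py 12 12 '[-10,4,120,70,45,-10]'
```

```text
time_s: 23.57
ee_pos: [600.5, 82.8, 328.1]
ee_rot: [-105.9, 8.2, -77.8]
force: [0.5, 0.2, -0.5]
gripper_width: 45.7
q0 [ -1.9   1.1 134.  149.6  32.5 -59.6] qc [-10   4 120  70  45 -10]
1 [0.34 1.33 0.65] [-0.01  -0.009  0.057] | 15.0 3.4 [604.  96. 335.]
2 [0.16 1.27 0.43] [-0.011 -0.003  0.058] | 14.0 3.4 [606. 109. 339.]
3 [0.   1.19 0.22] [-0.013  0.003  0.057] | 12.0 3.4 [606. 121. 341.]
4 [-0.14  1.07  0.  ] [-0.016  0.009  0.056] | 11.0 3.4 [604. 131. 341.]
5 [-0.27  0.92 -0.21] [-0.018  0.014  0.055] | 10.0 3.4 [601. 141. 339.]
6 [-0.39  0.74 -0.42] [-0.021  0.02   0.052] | 9.0 3.4 [598. 148. 335.]
7 [-0.5   0.53 -0.61] [-0.025  0.025  0.05 ] | 9.0 3.5 [593. 153. 329.]
8 [-0.59  0.3  -0.79] [-0.028  0.03   0.046] | 10.0 3.6 [587. 156. 321.]
9 [-0.66  0.03 -0.94] [-0.032  0.035  0.042] | 12.0 3.6 [580. 157. 311.]
10 [-0.72 -0.25 -1.07] [-0.036  0.039  0.037] | 13.0 3.7 [573. 154. 301.]
11 [-0.77 -0.55 -1.17] [-0.04   0.043  0.032] | 15.0 3.8 [565. 149. 289.]
12 [-0.8  -0.86 -1.24] [-0.044  0.046  0.027] | 17.0 4.0 [557. 140. 277.]
```

```bash
python3 nxt.py 20 20 '[19,21,78,0,81,-16]'
```

```text
q0 [ -1.9   1.1 134.  149.6  32.5 -59.6] qc [ 19  21  78   0  81 -16]
1 [1.33 3.75 2.1 ] [-0.043 -0.054  0.117] | 45.0 7.8 [614. 120. 349.]
2 [0.77 3.81 1.74] [-0.044 -0.048  0.119] | 43.0 7.7 [622. 158. 367.]
3 [0.26 3.77 1.35] [-0.045 -0.042  0.12 ] | 40.0 7.7 [624. 196. 380.]
4 [-0.21  3.62  0.93] [-0.048 -0.035  0.12 ] | 37.0 7.7 [622. 232. 389.]
5 [-0.61  3.37  0.49] [-0.051 -0.029  0.12 ] | 35.0 7.6 [616. 266. 394.]
6 [-0.94  3.02  0.06] [-0.055 -0.023  0.118] | 32.0 7.6 [606. 296. 395.]
7 [-1.17  2.6  -0.36] [-0.061 -0.017  0.115] | 29.0 7.5 [595. 322. 391.]
8 [-1.31  2.11 -0.74] [-0.067 -0.012  0.111] | 26.0 7.5 [582. 343. 384.]
9 [-1.36  1.57 -1.07] [-0.073 -0.007  0.106] | 23.0 7.4 [568. 359. 373.]
10 [-1.3   1.   -1.33] [-0.08  -0.003  0.1  ] | 21.0 7.4 [555. 369. 360.]
11 [-1.16  0.43 -1.53] [-0.087 -0.001  0.093] | 20.0 7.3 [543. 373. 345.]
12 [-0.94 -0.15 -1.63] [-0.094  0.001  0.085] | 19.0 7.3 [534. 372. 328.]
13 [-0.65 -0.69 -1.65] [-0.1    0.001  0.077] | 19.0 7.2 [528. 365. 312.]
14 [-0.31 -1.2  -1.57] [-0.106  0.     0.067] | 20.0 7.2 [524. 353. 296.]
15 [ 0.07 -1.65 -1.39] [-0.112 -0.002  0.057] | 22.0 7.2 [525. 336. 282.]
16 [ 0.45 -2.03 -1.13] [-0.116 -0.005  0.047] | 24.0 7.2 [530. 316. 271.]
17 [ 0.83 -2.33 -0.78] [-0.12  -0.01   0.036] | 26.0 7.2 [538. 293. 263.]
18 [ 1.19 -2.56 -0.36] [-0.123 -0.015  0.026] | 28.0 7.3 [550. 267. 259.]
19 [ 1.5  -2.69  0.12] [-0.125 -0.021  0.015] | 31.0 7.3 [565. 240. 261.]
20 [ 1.75 -2.74  0.64] [-0.125 -0.028  0.005] | 33.0 7.4 [582. 213. 267.]
```

```bash
python3 -m creep '0.34 1.33 0.65 -0.01 -0.009 0.057 0;0.16 1.27 0.43 -0.011 -0.003 0.058 0;0 1.19 0.22 -0.013 0.003 0.057 0;-0.14 1.07 0 -0.016 0.009 0.056 0;-0.27 0.92 0 -0.018 0.014 0.055 0;-0.39 0.74 0 -0.021 0.02 0.052 0;-0.5 0.53 0 -0.025 0.025 0.05 0;-0.59 0.3 0 -0.028 0.03 0.046 0' 10; python3 nxt.py 14 14 '[19,19,78,0,83,-16]'
```

```text
time_s: 24.23
ee_pos: [585.1, 159.2, 335.5]
ee_rot: [-115.0, 3.9, -52.6]
force: [0.3, 0.9, 0.1]
gripper_width: 45.7
q0 [ -7.3   1.9 122.2  90.1  41.2 -19.9] qc [ 19  19  78   0  83 -16]
1 [-0.26  3.04  0.22] [-0.065 -0.021  0.136] | 31.0 8.7 [583. 190. 338.]
2 [-0.57  2.66 -0.11] [-0.068 -0.016  0.133] | 27.0 8.6 [577. 216. 337.]
3 [-0.77  2.21 -0.39] [-0.072 -0.013  0.129] | 24.0 8.5 [569. 238. 333.]
4 [-0.87  1.73 -0.62] [-0.076 -0.009  0.125] | 20.0 8.4 [560. 256. 327.]
5 [-0.88  1.23 -0.78] [-0.08  -0.007  0.119] | 17.0 8.2 [552. 268. 319.]
6 [-0.8   0.73 -0.88] [-0.085 -0.005  0.113] | 14.0 8.1 [543. 275. 310.]
7 [-0.65  0.24 -0.91] [-0.089 -0.004  0.107] | 11.0 8.0 [537. 278. 301.]
8 [-0.43 -0.2  -0.86] [-0.094 -0.003  0.1  ] | 10.0 7.8 [533. 276. 292.]
9 [-0.16 -0.59 -0.74] [-0.098 -0.003  0.092] | 10.0 7.7 [531. 270. 285.]
10 [ 0.14 -0.91 -0.55] [-0.102 -0.005  0.083] | 11.0 7.5 [533. 261. 279.]
11 [ 0.44 -1.16 -0.29] [-0.105 -0.007  0.075] | 13.0 7.4 [537. 249. 277.]
12 [ 0.74 -1.33  0.03] [-0.108 -0.009  0.065] | 15.0 7.2 [544. 236. 277.]
13 [ 1.01 -1.42  0.38] [-0.11  -0.013  0.056] | 18.0 7.1 [554. 222. 281.]
14 [ 1.23 -1.43  0.78] [-0.111 -0.017  0.046] | 20.0 7.0 [567. 207. 288.]
```

```bash
python3 - <<'E'
from go import *
a=np.deg2rad(25);go((600,235,320),(0,0,-1),(np.cos(a),np.sin(a),0))
E
```

```text
dp cm [ 1.49  7.58 -1.55] rv [-1.203  0.228  1.234] min rows 15 per row [ 0.1   0.51 -0.1 ] [-0.08   0.015  0.082]
15 cost 0.0 q [20. 23. 68.  0. 89. -5.] step 4.0
```

```bash
python3 -m creep '0.1 0.51 -0.1 -0.08 0.015 0.082 0;0.1 0.51 -0.1 -0.08 0.015 0.082 0;0.1 0.51 -0.1 -0.08 0.015 0.082 0;0.1 0.51 -0.1 -0.08 0.015 0.082 0;0.1 0.51 -0.1 -0.08 0.015 0.082 0;0.1 0.51 -0.1 -0.08 0.015 0.082 0;0.1 0.51 -0.1 -0.08 0.015 0.082 0;0.1 0.51 -0.1 -0.08 0.015 0.082 0;0.1 0.51 -0.1 -0.08 0.015 0.082 0;0.1 0.51 -0.1 -0.08 0.015 0.082 0;0.1 0.51 -0.1 -0.08 0.015 0.082 0;0.1 0.51 -0.1 -0.08 0.015 0.082 0' 10; python3 - <<'E'
from go import *
a=np.deg2rad(28);go((613,251,285),(0,0,-1),(np.cos(a),np.sin(a),0))
E
```

```text
time_s: 25.23
ee_pos: [596.1, 213.4, 320.5]
ee_rot: [-170.9, -6.1, 12.3]
force: [-0.1, -0.9, -0.4]
gripper_width: 45.5
dp cm [ 1.69  3.76 -3.55] rv [-0.186  0.045  0.265] min rows 3 per row [ 0.56  1.25 -1.18] [-0.062  0.015  0.088]
3 cost 0.0 q [21. 25. 70.  0. 86. -7.] step 3.0
```

```bash
python3 -m creep '0.56 1.25 -1.18 -0.062 0.015 0.088 -0.3;0.56 1.25 -1.18 -0.062 0.015 0.088 -0.3;0.56 1.25 -1.18 -0.062 0.015 0.088 -0.3;0 0 0 0 0 0 -0.3;0 0 0 0 0 0 -0.3' 10; python3 st.py; python3 - <<'E'
from carry import *
w=vision.grab_frame("wrist");crop(w,180,150,460,330,2.8,"w14.png");print((projw(w,(613,252,236))-[180,150])*2.8,(projw(w,(613,252,190))-[180,150])*2.8)
E
```

```text
time_s: 25.65
ee_pos: [615.3, 256.8, 282.7]
ee_rot: [179.5, 0.4, 29.1]
force: [-0.1, 0.2, -0.3]
gripper_width: 59.2
q [22.  25.5 68.8 -0.6 86.1 -7.1] pos [615.3 256.8 282.7] toolz [-0.002 -0.012 -1.   ] toolx [ 0.874  0.487 -0.007] F [-0.1  0.2 -0.3] w 59.2 t 25.65
fk err [-0.1 -0.   0. ]
[367.54686079 194.06296729] [371.25543845 143.95238554]
```

View pics/w14.png

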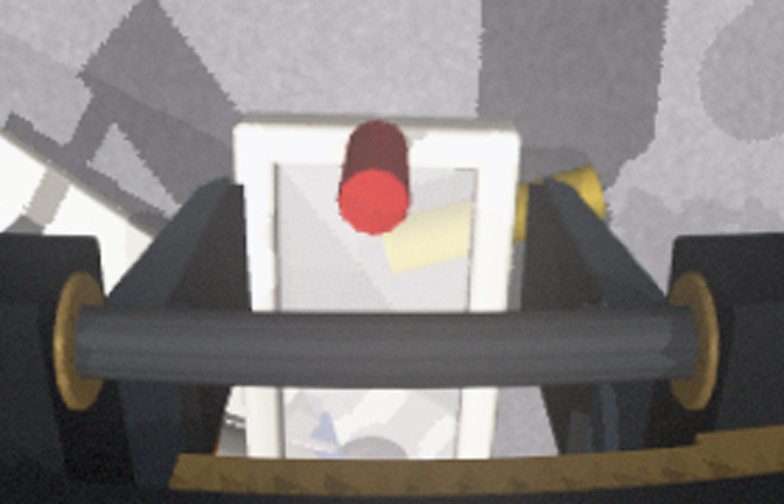

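The peg top is at crop (374,201), central between the fingers. Descend and close.

```bash
python3 -m creep '0 -0.3 -2.7 0 0.0 0 -0.3;0 0 -2.7 0 0 0 -0.3;0 0 -2.2 0 0 0 0.8;0 0 0 0 0 0 0.8;0 0 0 0 0 0 0.8;0 0 0 0 0 0 0.8;0 0 0 0 0 0 0.8;0 0 0 0 0 0 0.8;0 0 0 0 0 0 0.8;0 0 0 0 0 0 0.8;0 0 0 0 0 0 0.8' 10; python3 st.py
```

```text
time_s: 26.62
ee_pos: [616.2, 247.5, 214.1]
ee_rot: [179.5, -0.4, 28.3]
force: [1.0, 0.0, -3.7]
gripper_width: 19.8
q [21.1 26.3 77.2 -0.4 76.2 -7.1] pos [616.2 247.5 214.1] toolz [ 0.01  -0.004 -1.   ] toolx [0.88  0.475 0.006] F [ 1.   0.  -3.7] w 19.8 t 26.6167
fk err [-0. -0.  0.]
```

```bash
python3 -m creep '-2.24 -1.33 0 0 0 0.1 0.8;-2.11 -1.55 0 0 0 0.1 0.8;-1.94 -1.76 0 0 0 0.1 0.8;-1.76 -1.94 0 0 0 0.1 0.8;-1.56 -2.11 0 0 0 0.1 0.8;-1.33 -2.26 0 0 0 0.1 0.8' 12; python3 - <<'E'
from carry import *
s=monitor.state();d=s['ee_pos']-[735,20,0];print(s['ee_pos'],np.hypot(d[0],d[1]),np.arctan2(d[1],-d[0])-.075,s['force'],s['ee_rot'],s['gripper_width'])
E
```

```text
time_s: 27.12
ee_pos: [508.0, 141.5, 214.0]
ee_rot: [179.4, -1.0, 64.5]
force: [4.2, -1.8, -5.4]
gripper_width: 19.9
[507.97529682 141.52984185 213.99626621] 257.5067345024034 0.41649926308689944 [ 4.19965042 -1.82734707 -5.42674285] [179.43706378  -1.04635766  64.52063995] 19.88887377777903
```

```bash
python3 -m creep '-1.12 -2.37 0 0 0 0.1 0.8;-0.87 -2.47 0 0 0 0.1 0.8;-0.61 -2.52 0 0 0 0.1 0.8;-0.38 -2.2 0 0 0 0.08 0.8;0 -0.4 0 0 0 0 0.8' 12; cat > mq.py <<'E'
from carry import *
s=monitor.state();d=s['ee_pos']-[735,20,0];print(s['ee_pos'],np.hypot(d[0],d[1]),np.arctan2(d[1],-d[0])-.075,s['force'],s['ee_rot'],s['gripper_width'])
E
python3 mq.py
```

```text
time_s: 27.53
ee_pos: [477.1, 40.5, 214.1]
ee_rot: [178.9, -1.6, 87.5]
force: [1.1, 19.9, -7.3]
gripper_width: 19.6
[477.11011383  40.49217667 214.08995339] 258.7027690076526 0.004294345885838713 [ 1.06410077 19.94214568 -7.34871704] [178.89303504  -1.6339549   87.52588957] 19.622847874050475
```

The home stop is reached (19.9 N reaction, joint about 0.00). Release, rise and move off.

```bash
python3 -m creep '0 0 0 0 0 0 0.3;0 0 0 0 0 0 0;0 0 0 0 0 0 -0.2;0 0 0 0 0 0 -0.2;0 0 0 0 0 0 -0.2;0 0 2 0 0 0 -0.2;0 0 3 0 0 0 -0.2;0 0 3 0 0 0 -0.2;-3 1 2 0 0 0 -0.2;-3 2 2 0 0 0 -0.2;-3 3 0 0 0 0 -0.2;-3 3 0 0 0 0 -0.2' 12
python3 -m creep '-2 3.5 0 0 0 0 -0.2;-2 3.5 0 0 0 0 -0.2;-2 3.5 0 0 0 0 -0.2;-2 3.5 0 0 0 0 -0.2;0 3.5 0 0 0 0 -0.2;0 3.5 0 0 0 0 -0.2;0 0 0 0 0 0 -0.2;0 0 0 0 0 0 -0.2;0 0 0 0 0 0 -0.2' 12
python3 - <<'E'
from carry import *
t=vision.grab_frame("top");crop(t,140,120,460,290,2.5,"t15.png");crop(t,260,120,325,250,4.5,"t15c.png")
sc=vision.grab_frame("scene");crop(sc,320,130,420,260,4.5,"s15.png");cv2.imwrite("pics/s15f.png",sc["img"][:,:,::-1])
for l in [(0,0,36),(0,0,6),(120,0,36)]: print(l,((proj(t,tr+Rt.apply(l))-[260,120])*4.5).round(0))
for q in (0,.03,.06):
    h=np.array([735-263*np.cos(.075+q),20+263*np.sin(.075+q),215]);print(q,proj(t,h),proj(sc,h))
for n,f,b in (("t",t,(255,210,300,255)),("s",sc,(340,130,380,175))):
    im=f["img"].astype(int);x0,y0,x1,y1=b;c=im[y0:y1,x0:x1]
    m=(c[...,0]>90)&(c[...,0]>2*c[...,1])&(c[...,0]>2*c[...,2]);v,u=np.nonzero(m);print(n,m.sum(),u.mean()+x0,v.mean()+y0)
E
```

```text
time_s: 28.53
ee_pos: [360.1, 130.1, 341.9]
ee_rot: [178.4, -1.6, 86.9]
force: [0.4, 0.7, -0.2]
gripper_width: 54.2
time_s: 29.28
ee_pos: [267.4, 353.1, 347.5]
ee_rot: [177.8, -2.1, 87.6]
force: [0.1, 0.2, -0.0]
gripper_width: 54.5
(0, 0, 36) [118. 360.]
(0, 0, 6) [119. 386.]
(120, 0, 36) [150. 206.]
0 [275.73807932 234.48850956] [361.98147371 152.5807138 ]
0.03 [272.58537909 234.00349517] [364.60655318 152.84830604]
0.06 [269.45273623 233.42464181] [367.2281876  153.16662707]
t 53 274.7358490566038 233.33962264150944
s 82 362.390243902439 153.5
```

View pics/t15.png

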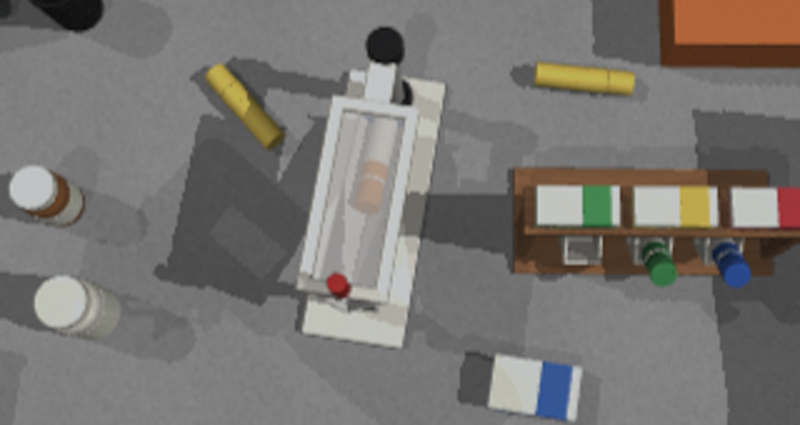

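View pics/t15c.png

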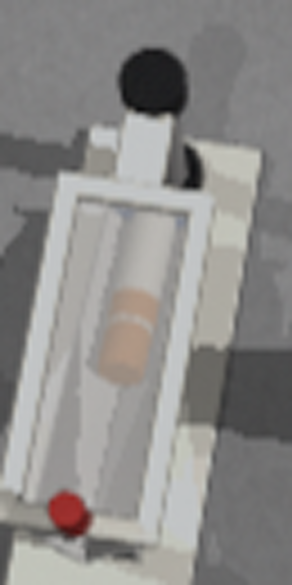

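View pics/s15f.png

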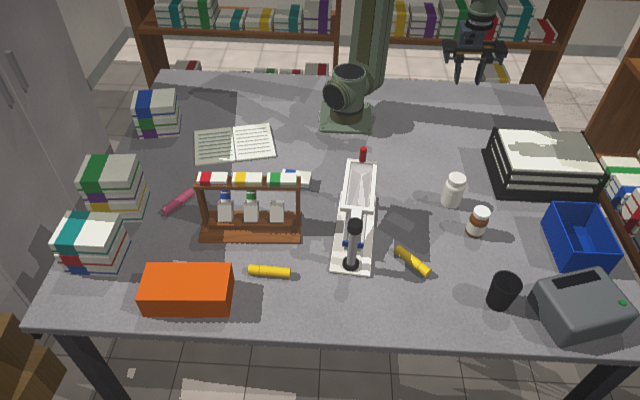

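The magnifier is home: the peg at top (274.7,233.3) and scene (362.4,153.5) gives about 0.01 rad. Through the lens, the tube's cap rim is at crop y≈384 (seated prediction 386). The bystanders and other tubes are in place. Handing in.

```bash
python3 -c "
from workcell import job,monitor
print(monitor.state()['time_s'],monitor.state()['qvel'].round(2));print(job.job_done())"
```

```text
29.3833 [-0.82 -0.6   0.2  -0.03  0.1   0.1 ]
the job is handed in; nothing more can be done
None
```

The job is done and handed in at about 29.4 s of the 72 s. No verdict was reported, so the results below are from my own last checks.

- **Magnifier out:** I gripped the handle and swung it from about 0.26 rad to its stop at about 1.0 rad.
- **Tube:** I drew the orange tube out of the rack along its axis and laid it foot first into the upper end of the trough. It slid down to the blue end stop by itself, so no nudge was needed.
- **Magnifier home:** I swung it back until it met the home stop (about 20 N on the wrist), then let go and moved the arm clear.

**Last pictures:** the magnifier is at about 0.01 rad. The tube sits within about 3 mm of its seat, the limit of the camera calibration. The green and blue tubes, bottle, jar and carton look unmoved by eye.

**Disagreements:**
- My first estimates of the orange cap's height differed (111 and 127 mm). A wrist-camera view settled it at 120 mm.
- The grip on the tube ended about 12 mm nearer the cap than planned, and it held.
- While lowering the tube I briefly felt about 19 N, probably the fingertips touching the end of the trough. I backed off before releasing.

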